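# Hook the coffee caddy out from under the shelf

## Robot

A 6-joint arm with a two-finger parallel gripper is mounted at the origin on a cart in front of the work surface, level with it; the furniture and walls round the work are solid. World frame = base frame: x ahead of the robot, y to its left, z up, the work surface at z = 0. Lengths are in m, angles in rad, forces in N, time in s.
With the tool pointing down it reaches from about 0.4 to 0.825 m from the base axis. Payload 7 kg.
Tool frame: the origin (TCP) lies midway between the tips of the shut fingers; the grasp point (between the pads) lies 19 mm behind it; y points along the fingers, z is the direction in which the jaws open and shut, and the axes are right-handed (so a half turn about y gives the same grasp; the last joint's range is limited). The gripper opens to 88 mm and grips with 3 to 60 N. Pads are 19 mm wide; open, the fingers measure 130 mm over their backs; the gripper's body (78 mm by 193 mm) begins 47 mm behind the grasp point.
Start: joints at [-0.957, 0.359, 0.012, 0, -1.224, -0.288], TCP at [0.216, -0.639, 0.227] pointing down, gripper open.
Joint ranges: [-3.07, 3.07], [-1.43, 2.12], [-1.02, 1.25], [-3.03, 1.67], [-3.05, -0], [-3.03, 3.03]. Speed limits (rad/s): [2.39, 2.39, 3.01, 3.14, 3.14, 3.14].

## Interface

Orientations are given as [roll, pitch, yaw] about the fixed x, y, z axes, in that order (R = Rz(yaw) Ry(pitch) Rx(roll)).
In Python, from station import readout, eyes, job, nets gives the robot as it stands.
- The arm moves only by the tool play_rows, never from a script. Its argument "increments" is a list of rows, each an object with "linear": the shift along the tool's x, y, z in m, a list of three; "rotation": the turn, a rotation vector about the tool's x, y, z in degrees, a list of three; "claw": the closure, from 0 (fully open) to 1 (shut). A call has 1 to 5 rows; each row is the pose to reach, as a shift and turn from the pose measured when the call began, along the tool's axes at that moment; what a row does not reach only later rows make up. A row lasts 1/8 s, in which the tool goes at most 62.5 mm and 10.7 degrees, less where a joint would pass 70% of its speed; a pose out of reach is approached as far as the arm can. A call with a gripper value outside its range is refused whole. The fingers move at their own pace and stop on an object; "newtons" is the grip in N (left out, the last holds). Time passes only in rows, so rows that repeat a pose let the fingers close. It gives the time, the measured TCP pose, the force and the opening at its end, in the units of the state.
- readout.get_state(): the state, without advancing time (a new reading comes with each control period).
- eyes.grab_frame(name): name is "scene" or "top" or "wrist"; returns (picture, depth): 420x560x3 uint8, blue, green, red; 420x560 float32, m along the optical axis (not along the pixel's ray), 0 where there is no reading.
- eyes.camera_model(name): a dict with "intrinsics" (3x3 intrinsics, pixels), "k1" (the pictures are not rectified: a ray, as slopes to the right and down, at radius r is drawn at 1 + k1 r^2 times it, then the intrinsics apply), "R" (3x3) and "t" (3): a world point X has camera coordinates R X + t. Camera axes: x right, y down, z forward; pixel columns grow to the right and rows downward; lengths in m; the calibration is good to about 2 mm. A picture is of the moment at which its call begins: read the wrist's pose just before it. camera_model takes no time and is no camera call; for the wrist camera it gives the pose at the moment of the call.
- job.job_done(): hands the job in, once; it reports no verdict.
Trained networks look in the newest picture that a camera, given by its name, has taken for a name from the list of things; names that differ only in an ending like _2 or _b are one class to them, and where a whole thing is asked for, a point or a joint stands for the part that bears it (a point fixed in the world has none). Each returns a list of dicts, best first, with "score" (0 to 1); they miss things now and then, are a little off and sometimes report something else, mostly with a low value. They report only what shows in the picture. A call takes as long as a camera call. They do not tell look-alikes from the thing itself.
- nets.regions_of(label, camera): "region" (420x560 bool, what is visible of it) and "rect" ([left, top, right, bottom] in pixels, round what is visible of it).
The state is a dict: "t": time; "q": joint angles; "qd": joint speeds; "joint_efforts": joint torques, N m; "eef_pos": TCP position; "ee_rot": TCP orientation; "force": force on the tool from outside, world axes, zero at the start; "moment": the same for the moment, N m; "width": finger opening in m.
Only numpy, scipy, OpenCV 4.12 (cv2) and the standard library are available. Lean on these libraries where they do the work, as an engineer would, in place of code of your own. Each camera call takes 0.05 s, during which the arm holds its last target.

## Task

The wooden caddy with the coffee jar and the sugar bowl stands too far back under the wall shelf for a hand. Take the hook from its rest, drop its bent tip into the steel bow on the caddy's front, drag the caddy along the worktop until its front lies flat and centred against the wooden stop bar, and press it home there for about half a second with a gentle pull of roughly 10 N (never near 20 N, and no bump). Then unhook it, lay the hook back in the forks of its rest the way it lay, and leave everything else alone; the caddy is to be moved with the hook only.

Things in the scene. Friction and masses are not known exactly. Their poses are not given: they have to be found in the camera images.
- hook: Pull hook, 0.16 kg, loose in its rest, level, tip down. Origin at the middle of its wooden handle, a bar 120 long (x) x 20 (y) x 22 high (z). From its front end a steel shank 8 thick runs along +x to x = 115 mm, then bends straight down (-z) to a tip 8 thick. Grip the handle in the middle, across y, between the forks; it balances about 15 mm in front of there.
- hook_tip (a point): Lowest point of the hook's bent tip, at (115, 0, -54) mm in the hook's frame.
- hook_rest: Fixed dark wooden rest. Origin under its centre; foot 120 (x) x 80 (y) x 12 high. Two uprights 10 thick at x = -45 and +45 mm carry the handle's underside at z = 70; each has two prongs flaring outward (slot about 24 wide at its floor, 43 at the top, z = 90). The hook lies in it with its origin at (0, 0, 81) mm, give or take 6 along x, axes parallel, shank to +x.
- caddy: Open light-wood box, 110 (x) x 166 (y) x 60 high, walls 6, with two bays. Origin at the centre of its underside, front face at x = -55 mm. About 0.85 kg loaded; mass and friction vary, so it takes some 2 to 10 N to drag. A bow of 8 mm steel bar stands out level from the front face.
- caddy_bow (a point): Apex of the bow, centre of the bar, at (-93, 0, 45) mm in the caddy's frame. The bow is half an oval, 70 wide over its centre line at the face. Its hole runs from x = -55 (the face) to -89 mm in the middle and is 62 wide at the face. A tip pulled forward in it settles in the apex, the tip's axis at x = -85, y = 0 mm of the caddy.
- stop_rail: Adjustable stop on the worktop: rigid dark wooden bar 20 (x) x 220 (y) x 20 high, clamped by two low screws in front. Origin on the worktop. The bar's face to the caddy (+x) is clamped anywhere from x = +10 to -6 mm here, which is not measured: feel for it. So the caddy is home with its origin at x = 49 to 65, y = 0 mm, x axes parallel. The bow passes over the bar.
- coffee_jar: Jar of coffee with wooden lid, 66 across, 106 high, loose in the caddy's +y bay; origin at the centre of its underside. Must stay in the caddy, upright.
- sugar_bowl: Silver sugar bowl with lid, 68 across, 70 high, loose in the caddy's -y bay; origin at the centre of its underside. Must stay in the caddy, upright.
- mug_teal: Teal mug, 68 x 99 x 73 high, bystander, left front; origin under its centre.
- glass_cup: Clear glass cup with handle, 45 x 77 x 51 high, bystander, left of the caddy; origin under its centre.
- jug_brown: Small brown jug, 62 x 90 x 93 high, bystander, far right; origin under its centre.
- tea_spoon: Steel teaspoon, 130 x 26 x 11 high, bystander, lying near the front edge; origin under its centre.
Things that resemble listed ones, but are neither listed nor needed, are in the scene too. What is shaped like the sugar_bowl but orange is not meant. Leave any pink look-alike of the hook alone.

How it is judged:
By the outcome, as a careful person would: the job done as asked, in the order asked, and still so for the second after the job is handed in, with the robot touching nothing.
It also fails if it takes over 72 s, if anything falls off the work surface, if the arm or the gripper's body presses on something with over 40 N, if the wrist force passes 120 N, or if a joint passes its speed limit or range.

## Working session

There is one attempt and no reset: what is moved stays moved. The work goes in short steps, Python scripts to look and compute and a tool call to move; the robot and the scene stay as the last step left them, time stands still between calls to the robot, and variables do not carry over. Pictures are saved under pics/ and viewed, and the job is handed in when it is done.

Besides the shell and the picture viewer there is one more tool, called after "Request:" as name([rows], argument=value, ...), one row to a line, values as JSON. play_rows: Moves the arm, as the interface text tells. Its arguments: {"type":"object","properties":{"increments":{"type":"array","items":{"type":"object","properties":{"linear":{"type":"array","items":{"type":"number"}},"rotation":{"type":"array","items":{"type":"number"}},"claw":{"type":"number"}}}},"newtons":{"type":"number"}},"required":["increments"]}

```bash
ls; mkdir -p pics
cat > h.py <<'E'
import numpy as np, cv2
from station import readout, eyes, job, nets
from scipy.spatial.transform import Rotation as Ro
def pt(cam,m,u,v,d):
    K=np.array(m["intrinsics"]);k=m["k1"]
    x=(u-K[0,2])/K[0,0];y=(v-K[1,2])/K[1,1]
    xd,yd=x,y
    for _ in range(20):
        r2=x*x+y*y;x=xd/(1+k*r2);y=yd/(1+k*r2)
    c=np.stack([x*d,y*d,d+0*x],-1)
    return (c-np.array(m["t"]))@np.array(m["R"])
def proj(m,X):
    c=np.asarray(X)@np.array(m["R"]).T+np.array(m["t"])
    x=c[...,0]/c[...,2];y=c[...,1]/c[...,2];f=1+m["k1"]*(x*x+y*y);K=np.array(m["intrinsics"])
    return np.stack([x*f*K[0,0]+K[0,2],y*f*K[1,1]+K[1,2]],-1)
def cloud(m,d):
    v,u=np.mgrid[:d.shape[0],:d.shape[1]].astype(float)
    return pt(None,m,u,v,d)
E
python3 - <<'E'
from h import *
for c in ["scene","top"]:
    m=eyes.camera_model(c);p,d=eyes.grab_frame(c)
    cv2.imwrite(f"pics/{c}0.png",p);np.savez(f"{c}0.npz",p=p,d=d,**{k:np.array(v) for k,v in m.items()})
    print(c,m["t"],np.linalg.inv(m["R"])@-np.array(m["t"]))
    for n in ["hook","hook_rest","caddy","stop_rail","coffee_jar","sugar_bowl","caddy_bow"]:
        for r in nets.regions_of(n,c):print(n,round(r["score"],2),[int(x) for x in r["rect"]],int(r["region"].sum()))
s=readout.get_state();print(s)
E
```

```text
pics
scene [0.48003481 0.23568806 1.16235127] [-0.11321525  0.91723833  0.88481575]
hook 0.67 [160, 298, 190, 326] 456
hook 0.64 [304, 211, 362, 221] 388
hook_rest 0.88 [360, 176, 401, 214] 747
caddy 0.69 [169, 219, 231, 277] 1491
stop_rail 0.97 [219, 255, 283, 312] 862
coffee_jar 0.89 [177, 226, 207, 261] 728
sugar_bowl 0.57 [254, 221, 277, 246] 394
sugar_bowl 0.53 [204, 226, 221, 247] 257
sugar_bowl 0.3 [168, 221, 231, 276] 1516
sugar_bowl 0.26 [355, 170, 399, 188] 293
caddy_bow 0.79 [168, 224, 233, 277] 1640
caddy_bow 0.49 [336, 149, 356, 175] 366
top [0.02351834 0.56496459 1.18292007] [0.45954329 0.03663305 1.22740213]
hook 0.89 [386, 207, 402, 270] 467
hook 0.57 [304, 194, 349, 251] 396
hook_rest 0.8 [370, 225, 406, 267] 735
caddy 0.74 [160, 124, 224, 181] 1423
stop_rail 0.68 [155, 209, 226, 225] 769
coffee_jar 0.82 [165, 131, 194, 160] 592
coffee_jar 0.6 [391, 208, 403, 272] 470
coffee_jar 0.16 [160, 124, 226, 180] 1370
sugar_bowl 0.76 [196, 136, 224, 158] 471
sugar_bowl 0.65 [236, 172, 260, 202] 436
caddy_bow 0.89 [164, 122, 228, 179] 1399
{'t': 0.8, 'q': array([-9.56923338e-01,  3.58597852e-01,  1.18626738e-02, -3.28811967e-05,
       -1.22407986e+00, -2.88055865e-01]), 'qd': array([ 7.41223171e-04,  1.21910781e-05, -1.86819629e-04, -1.59064078e-04,
        3.63791963e-04,  1.14072788e-03]), 'joint_efforts': array([-1.98129446e-04, -5.82282114e+01,  2.93286967e+01,  7.00233534e+00,
        1.26038695e-02, -1.76699410e-05]), 'eef_pos': array([ 0.21600431, -0.63946383,  0.22654043]), 'ee_rot': array([-1.57076960e+00, -2.43334953e-05,  3.25805949e-01]), 'force': array([ 0.79152097, -0.01760281, -0.07421143]), 'moment': array([0.01691239, 0.04772221, 0.00188712]), 'width': 0.08755947848926414}
```

View pics/scene0.png

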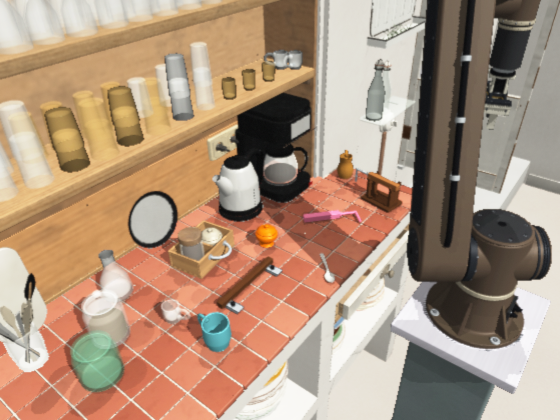

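View pics/top0.png

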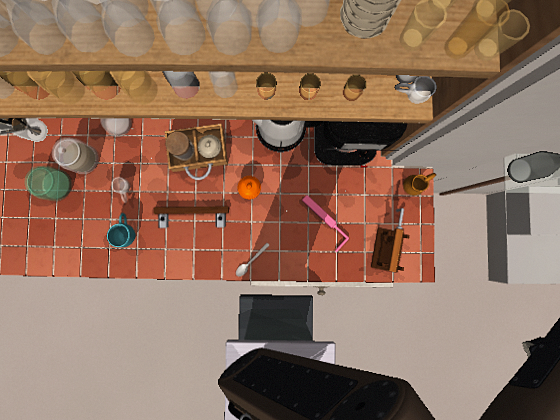

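Run:
```python
from h import *
a=np.load("top0.npz");p=a["p"]
for n,(l,t,r,b) in dict(hook=(340,190,420,290),caddy=(145,110,240,235)).items():
    cv2.imwrite(f"pics/top0_{n}.png",cv2.resize(p[t:b,l:r],None,fx=5,fy=5,interpolation=cv2.INTER_CUBIC))
m={k:a[k] for k in("intrinsics","k1","R","t")};C=cloud(m,a["d"])
np.set_printoptions(precision=3,suppress=True)
for u,v in [(387,240),(394,215),(394,240),(394,260),(326,220),(190,216),(190,212),(180,145),(208,147),(248,187)]:print(u,v,C[v,u])
```

```text
387 240 [ 0.453 -0.309  0.011]
394 215 [ 0.527 -0.334  0.001]
394 240 [ 0.453 -0.306  0.092]
394 260 [ 0.399 -0.306  0.089]
326 220 [ 0.509 -0.128  0.018]
190 216 [0.516 0.272 0.005]
190 212 [0.526 0.269 0.02 ]
180 145 [0.704 0.285 0.114]
208 147 [0.709 0.215 0.069]
248 187 [0.597 0.099 0.066]
```

View crops.

View pics/top0_hook.png

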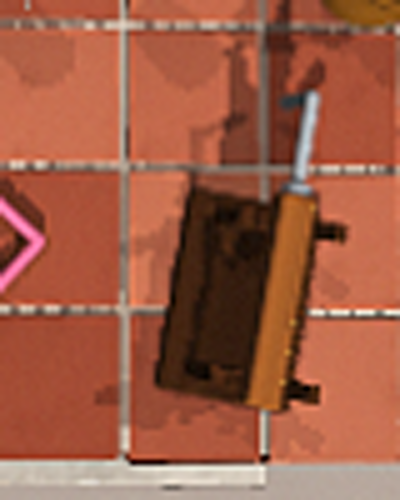

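View pics/top0_caddy.png

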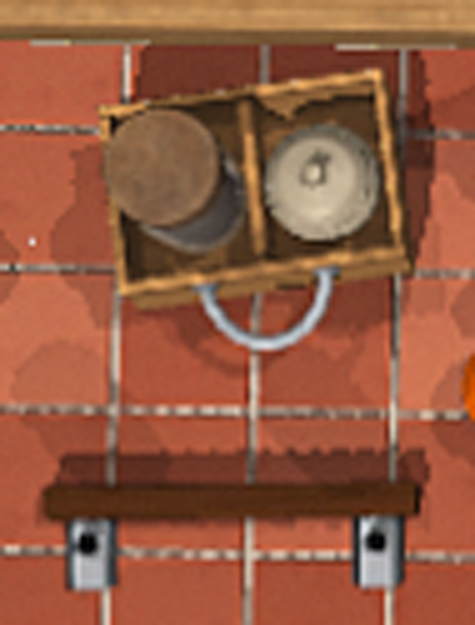

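Run:
```python
from h import *
np.set_printoptions(precision=3,suppress=True)
a=np.load("top0.npz");m={k:a[k] for k in("intrinsics","k1","R","t")};C=cloud(m,a["d"])
s=np.load("scene0.npz");ms={k:s[k] for k in("intrinsics","k1","R","t")};S=cloud(ms,s["d"])
def rect(P,name):
    r=cv2.minAreaRect((P[:,:2]*1000).astype(np.float32));print(name,len(P),r,"mean",P.mean(0))
def sel(C,lo,hi):
    return C[((C>lo)&(C<hi)).all(-1)]
for nm,X in(("top",C),("scene",S)):
    P=sel(X,[.36,-.4,.082],[.56,-.24,.1]);rect(P,nm+" handle z.08-.1")
    P=sel(X,[.36,-.42,.003],[.56,-.22,.02]);rect(P,nm+" foot")
    P=sel(X,[.45,.1,.012],[.57,.42,.026]);rect(P,nm+" rail")
    P=sel(X,[.6,.14,.05],[.85,.38,.064]);rect(P,nm+" caddy rim+bow")
    P=sel(X,[.6,.14,.1],[.85,.38,.125]);rect(P,nm+" jar")
    P=sel(X,[.44,-.4,.06],[.65,-.24,.11]);
# shank
    print(np.round(P[P[:,0]>.5][:40],3).tolist())
```

```text
top handle z.08-.1 449 ((455.4957580566406, -316.4255065917969), (60.903995513916016, 177.44308471679688), 79.37982177734375) mean [ 0.437 -0.312  0.09 ]
top foot 834 ((460.74462890625, -320.89385986328125), (197.58966064453125, 198.16937255859375), 0.2646680474281311) mean [ 0.438 -0.303  0.01 ]
top rail 513 ((513.7377319335938, 267.2822265625), (55.72262191772461, 217.3449249267578), 0.9091756343841553) mean [0.531 0.264 0.02 ]
top caddy rim+bow 768 ((694.6503295898438, 251.6742401123047), (152.42681884765625, 164.69589233398438), 8.711187362670898) mean [0.71  0.24  0.058]
top jar 446 ((711.4994506835938, 293.5104675292969), (62.72139358520508, 64.09991455078125), 44.89882278442383) mean [0.71  0.293 0.112]
[[0.636, -0.376, 0.083], [0.636, -0.379, 0.083], [0.635, -0.379, 0.09], [0.636, -0.384, 0.084], [0.636, -0.387, 0.084], [0.636, -0.389, 0.086], [0.636, -0.392, 0.087], [0.632, -0.369, 0.087], [0.633, -0.372, 0.084], [0.633, -0.375, 0.086], [0.634, -0.38, 0.078], [0.634, -0.384, 0.076], [0.634, -0.386, 0.08], [0.634, -0.389, 0.077], [0.634, -0.39, 0.082], [0.634, -0.394, 0.081],
[... 1542 characters left out ...]
, -0.394, 0.076], [0.625, -0.395, 0.077], [0.622, -0.396, 0.078], [0.616, -0.393, 0.081], [0.63, -0.374, 0.081], [0.634, -0.389, 0.073], [0.63, -0.389, 0.074], [0.63, -0.396, 0.071], [0.624, -0.393, 0.075], [0.623, -0.399, 0.072], [0.62, -0.4, 0.073], [0.615, -0.399, 0.074], [0.593, -0.396, 0.083], [0.624, -0.364, 0.083], [0.622, -0.367, 0.082], [0.629, -0.387, 0.072], [0.631, -0.397, 0.066], [0.624, -0.394, 0.07], [0.624, -0.4, 0.067], [0.619, -0.4, 0.069], [0.588, -0.388, 0.084], [0.626, -0.368, 0.077], [0.618, -0.361, 0.082], [0.612, -0.359, 0.085], [0.609, -0.359, 0.086], [0.601, -0.353, 0.091], [0.602, -0.362, 0.087], [0.597, -0.361, 0.089], [0.592, -0.358, 0.092], [0.59, -0.363, 0.09]]
```

Run:
```python
from h import *
np.set_printoptions(precision=3,suppress=True)
m=eyes.camera_model("wrist");s=readout.get_state()
R=Ro.from_euler("xyz",s["ee_rot"]).as_matrix();c=-np.array(m["R"]).T@m["t"]
print("cam in tool",R.T@(c-s["eef_pos"]), "axes in tool (cols)\n",R.T@np.array(m["R"]).T,m["intrinsics"])
a=np.load("top0.npz");m={k:a[k] for k in("intrinsics","k1","R","t")};C=cloud(m,a["d"])
for u,v in[(250,115),(250,85),(250,68),(400,115)]:print(u,v,C[v,u])
for u,v in[(120,232),(120,186),(247,262),(160,280),(416,180)]:print(u,v,C[v,u])
```

```text
cam in tool [-0.074 -0.158 -0.   ] axes in tool (cols)
 [[ 0.     0.963  0.271]
 [ 0.001 -0.271  0.963]
 [ 1.    -0.    -0.001]] [[350.854   0.    284.726]
 [  0.    350.854 214.237]
 [  0.      0.      1.   ]]
250 115 [0.701 0.079 0.414]
250 85 [0.765 0.08  0.412]
250 68 [0.701 0.068 0.651]
400 115 [ 0.708 -0.225  0.412]
120 232 [0.465 0.476 0.012]
120 186 [0.602 0.484 0.007]
247 262 [ 0.383  0.101 -0.002]
160 280 [ 0.228  0.59  -0.901]
416 180 [ 0.631 -0.396  0.017]
```

Request:
play_rows([
  {"linear":[0.045,-0.02,0.035],"rotation":[0,5,0],"claw":0},
  {"linear":[0.09,-0.04,0.07],"rotation":[0,11,0],"claw":0},
  {"linear":[0.135,-0.06,0.105],"rotation":[0,17,0],"claw":0},
  {"linear":[0.18,-0.08,0.14],"rotation":[0,23,0],"claw":0},
  {"linear":[0.225,-0.09,0.175],"rotation":[0,28,0],"claw":0},
])

```text
t: 1.42
eef_pos: [0.3742, -0.4003, 0.3181]
ee_rot: [-1.572, -0.002, -0.166]
force: [2.5, -0.1, 0.1]
width: 0.0876
```

```bash
cat >> h.py <<'E'
np.set_printoptions(precision=4,suppress=True)
def grab(c,name):
    m=eyes.camera_model(c);p,d=eyes.grab_frame(c)
    cv2.imwrite(f"pics/{name}.png",p);np.savez(f"{name}.npz",p=p,d=d,**{k:np.array(v) for k,v in m.items()})
    return m,p,d,cloud(m,d)
E
python3 - <<'E'
from h import *
m,p,d,C=grab("wrist","w1")
for r in nets.regions_of("hook","wrist")+nets.regions_of("hook_rest","wrist"):print(r["score"],r["rect"])
E
```

```text
0.81 [444.9, 171.2, 518.0, 247.8]
0.72 [346.4, 162.0, 384.5, 288.1]
0.74 [324.2, 150.6, 398.3, 252.3]
```

View pics/w1.png

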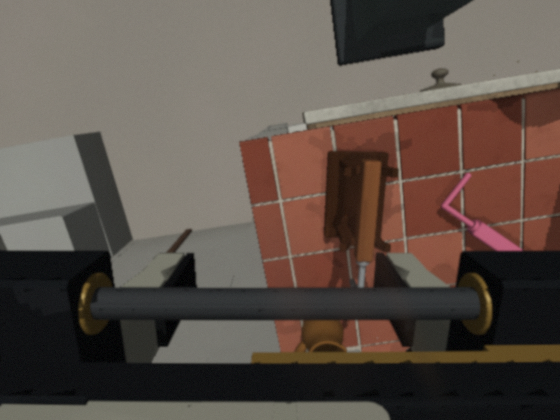

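The wrist view shows the wooden handle in its rest at about (370,210), shank running down to (362,280). The pink look-alike is at (480,230). The wood-and-steel one in the rest fits the description.

```bash
cat >> h.py <<'E'
def load(n):
    a=np.load(n+".npz");m={k:a[k] for k in("intrinsics","k1","R","t")};return m,a["p"],a["d"],cloud(m,a["d"])
E
python3 - <<'E'
from h import *
m,p,d,C=load("w1")
hsv=cv2.cvtColor(p,cv2.COLOR_BGR2HSV)
for q in [(370,180),(370,210),(370,240),(366,258),(363,270),(362,278),(340,190)]:print(q,C[q[1],q[0]],hsv[q[1],q[0]])
box=np.zeros(d.shape,bool);box[150:270,345:390]=1
mk=box&(C[...,2]>.084)&(C[...,2]<.1)&(hsv[...,2]>85)
P=C[mk];r=cv2.minAreaRect((P[:,:2]*1000).astype(np.float32));print(len(P),P.mean(0),r)
cv2.imwrite("pics/w1c.png",cv2.resize(np.hstack([p[140:300,310:410],cv2.cvtColor(mk.astype(np.uint8)*255,cv2.COLOR_GRAY2BGR)[140:300,310:410]]),None,fx=3.7,fy=3.7))
P=P-P.mean(0);u,s,v=np.linalg.svd(P,full_matrices=False);print(v[0],np.degrees(np.arctan2(v[0,1],v[0,0])))
box[:]=0;box[140:300,310:410]=1
P=C[box&(C[...,2]>.005)&(C[...,2]<.02)];r=cv2.minAreaRect((P[:,:2]*1000).astype(np.float32));print("foot",r)
E
```

```text
(370, 180) [ 0.3852 -0.3075  0.0917] [ 12 157 112]
(370, 210) [ 0.4199 -0.3108  0.0907] [ 12 154 116]
(370, 240) [ 0.456  -0.3144  0.0908] [ 12 156 116]
(366, 258) [ 0.477  -0.3216  0.0924] [ 12 153 112]
(363, 270) [ 0.4958 -0.3254  0.0844] [  0   0 122]
(362, 278) [ 0.5062 -0.3278  0.0845] [ 75   4 126]
(340, 190) [ 0.4097 -0.332   0.0116] [ 13 180  34]
1630 [ 0.4231 -0.3129  0.0913] ((431.5622863769531, -304.49676513671875), (37.70131301879883, 131.6483612060547), 79.39240264892578)
[ 0.9836 -0.1802 -0.0069] -10.383462008751172
foot ((421.539306640625, -312.718017578125), (80.57634735107422, 119.42857360839844), 79.45641326904297)
```

View pics/w1c.png

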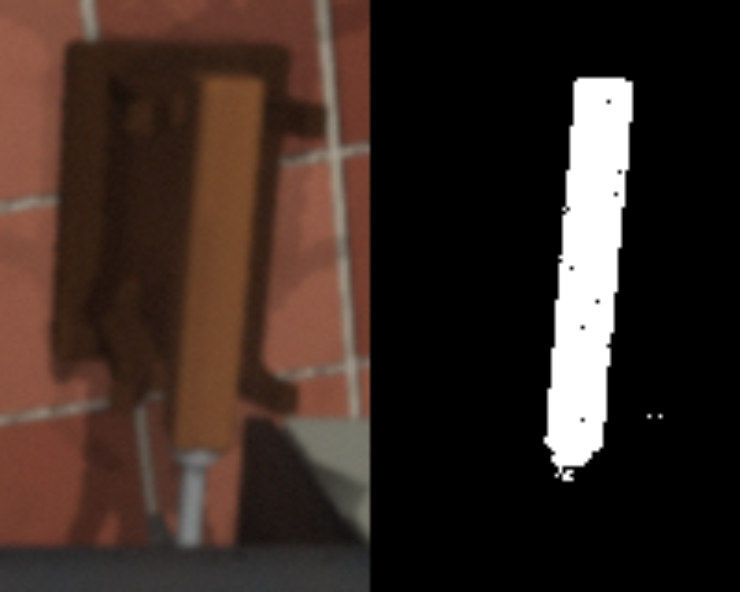

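```bash
cat >> h.py <<'E'
def delta(pos,yawdeg,s=None):
    s=s or readout.get_state();R=Ro.from_euler("xyz",s["ee_rot"])
    T=Ro.from_euler("xyz",[-np.pi/2,0,np.radians(yawdeg)])
    print("lin",R.inv().apply(np.array(pos)-s["eef_pos"]),"rot",np.degrees((R.inv()*T).as_rotvec()))
def st():
    s=readout.get_state();print("t",round(s["t"],2),s["eef_pos"],"rpy",np.degrees(s["ee_rot"]),"F",s["force"],"M",s["moment"],"w",s["width"])
E
python3 - <<'E'
from h import *
m,p,d,C=load("w1")
hsv=cv2.cvtColor(p,cv2.COLOR_BGR2HSV)
box=np.zeros(d.shape,bool);box[150:270,345:390]=1
P=C[box&(C[...,2]>.086)&(C[...,2]<.097)&(hsv[...,2]>85)&(hsv[...,1]>100)]
a=np.radians(-10.5);x=P[:,0]*np.cos(a)+P[:,1]*np.sin(a);y=-P[:,0]*np.sin(a)+P[:,1]*np.cos(a)
print(np.histogram(x,np.arange(.4,.56,.004)));
i=(np.abs(x-np.median(x))<.05);print(np.percentile(y[i],[1,5,50,95,99]))
lx,ly=np.percentile(x,[.5,99.5]).mean(),np.median(y[i]);print(lx,ly,"world",lx*np.cos(a)-ly*np.sin(a),lx*np.sin(a)+ly*np.cos(a))
delta([.4222,-.313,.12],-10.5);delta([.4222,-.313,.062],-10.5);st()
E
```

```text
(array([ 0,  0,  0, 33, 60, 63, 51, 60, 57, 55, 57, 54, 57, 52, 57, 55, 55,
       51, 51, 54, 53, 50, 53, 53, 48, 50, 54, 45, 51, 51, 47, 50, 42,  4,
        0,  0,  0,  0,  0,  0]), array([0.4  , 0.404, 0.408, 0.412, 0.416, 0.42 , 0.424, 0.428, 0.432,
       0.436, 0.44 , 0.444, 0.448, 0.452, 0.456, 0.46 , 0.464, 0.468,
       0.472, 0.476, 0.48 , 0.484, 0.488, 0.492, 0.496, 0.5  , 0.504,
       0.508, 0.512, 0.516, 0.52 , 0.524, 0.528, 0.532, 0.536, 0.54 ,
       0.544, 0.548, 0.552, 0.556, 0.56 ]))
[-0.2391 -0.2386 -0.2305 -0.2224 -0.2216]
0.47253440504267846 -0.230547384702347 world 0.42260784894895465 -0.3127994030506895
lin [0.0325 0.1979 0.0934] rot [0.0405 1.3878 0.1434]
lin [0.0324 0.2559 0.0934] rot [0.0405 1.3878 0.1434]
t 1.57 [ 0.3749 -0.3999  0.3179] rpy [-90.0422  -0.1429  -9.1122] F [-0.1293 -1.1049  0.1113] M [-0.0522  0.0035  0.0047] w 0.08785614130569176
```

Request:
play_rows([
  {"linear":[0.011,0.03,0.031],"rotation":[0,0.5,0],"claw":0},
  {"linear":[0.022,0.07,0.062],"rotation":[0,1.0,0.1],"claw":0},
  {"linear":[0.0325,0.12,0.0934],"rotation":[0.04,1.4,0.14],"claw":0},
  {"linear":[0.0325,0.17,0.0934],"rotation":[0.04,1.4,0.14],"claw":0},
  {"linear":[0.0325,0.18,0.0934],"rotation":[0.04,1.4,0.14],"claw":0},
])

```text
t: 2.2
eef_pos: [0.4198, -0.3126, 0.1349]
ee_rot: [-1.57, 0.006, -0.184]
force: [-0.2, 0.1, 0.2]
width: 0.0874
```

Run:
```python
from h import *
st();delta([.4226,-.3128,.062],-10.5)
m,p,d,C=grab("wrist","w2");st()
```

```text
t 2.2 [ 0.4198 -0.3126  0.1349] rpy [-89.9458   0.3503 -10.5169] F [-0.1913  0.092   0.225 ] M [-0.0713  0.0311 -0.0147] w 0.08742532008466276
lin [0.0032 0.0729 0.0002] rot [-0.0543 -0.0171 -0.3503]
t 2.25 [ 0.4206 -0.3131  0.1357] rpy [-89.9755   0.2627 -10.5312] F [-0.9839  0.8722 -0.7039] M [-0.0141  0.0127 -0.0035] w 0.08751133385522382
```

View pics/w2.png

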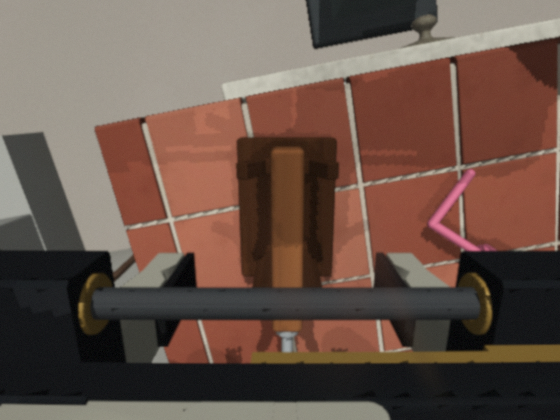

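Handle at (288,240) is centred between the fingers and parallel to them. Descend and grip.

Request:
play_rows([
  {"linear":[0.001,0.02,0],"rotation":[0,0,-0.2],"claw":0},
  {"linear":[0.002,0.045,0],"rotation":[0,0,-0.3],"claw":0},
  {"linear":[0.002,0.065,0],"rotation":[0,0,-0.3],"claw":0},
  {"linear":[0.002,0.0737,0],"rotation":[0,0,-0.3],"claw":0},
  {"linear":[0.002,0.0737,0],"rotation":[0,0,-0.3],"claw":0},
])

```text
t: 2.88
eef_pos: [0.4226, -0.3141, 0.0628]
ee_rot: [-1.571, -0.001, -0.184]
force: [0.7, -0.2, 0.1]
width: 0.0875
```

Run:
```python
from h import *
st();delta([.4226,-.3128,.062],-10.5)
```

```text
t 2.88 [ 0.4226 -0.3141  0.0628] rpy [-89.9966  -0.0807 -10.551 ] F [ 0.7424 -0.2291  0.13  ] M [-0.0379 -0.014  -0.0193] w 0.08747370198558273
lin [-0.0003  0.0008  0.0013] rot [-0.0033 -0.051   0.0807]
```

Request:
play_rows([
  {"linear":[0,0.0008,0.0013],"rotation":[0,0,0],"claw":0.5},
  {"linear":[0,0.0008,0.0013],"rotation":[0,0,0],"claw":1},
  {"linear":[0,0.0008,0.0013],"rotation":[0,0,0],"claw":1},
  {"linear":[0,0.0008,0.0013],"rotation":[0,0,0],"claw":1},
  {"linear":[0,0.0008,0.0013],"rotation":[0,0,0],"claw":1},
], newtons=25)

```text
t: 3.5
eef_pos: [0.4229, -0.3128, 0.062]
ee_rot: [-1.571, -0.001, -0.184]
force: [0.1, 0.4, 0.2]
width: 0.0433
```

Request:
play_rows([
  {"linear":[0,0,0],"rotation":[0,0,0],"claw":1},
  {"linear":[0,0,0],"rotation":[0,0,0],"claw":1},
], newtons=55)

```text
t: 3.75
eef_pos: [0.4229, -0.3129, 0.062]
ee_rot: [-1.571, -0.001, -0.184]
force: [0.4, -0.1, -0.3]
width: 0.023
```

Run:
```python
from h import *
st()
```

```text
t 3.75 [ 0.4229 -0.3129  0.062 ] rpy [-89.9982  -0.0784 -10.5496] F [ 0.397  -0.0662 -0.3343] M [-0.0267 -0.0383 -0.0069] w 0.02302195593149584
```

Still closing; continue.

Request:
play_rows([
  {"linear":[0,0,0],"rotation":[0,0,0],"claw":1},
  {"linear":[0,0,0],"rotation":[0,0,0],"claw":1},
  {"linear":[0,0,0],"rotation":[0,0,0],"claw":1},
], newtons=55)

```text
t: 4.12
eef_pos: [0.4229, -0.3128, 0.062]
ee_rot: [-1.571, -0.001, -0.184]
force: [-0.1, 0.2, 0.9]
width: 0.0198
```

Run:
```python
from h import *
st()
m,p,d,C=grab("wrist","w3")
```

```text
t 4.12 [ 0.4229 -0.3128  0.062 ] rpy [-89.9953  -0.0768 -10.542 ] F [-0.0712  0.1968  0.9031] M [ 0.1882 -0.0299  0.0297] w 0.019798135561657385
```

View pics/w3.png

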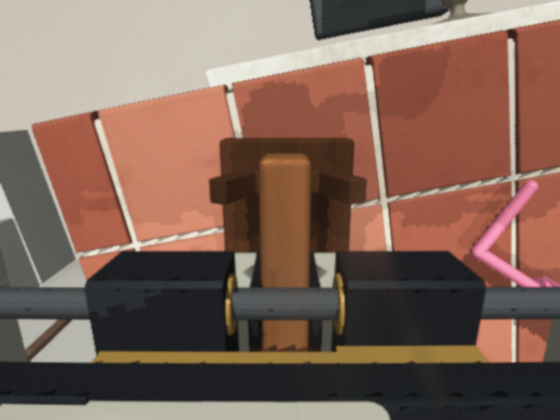

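Request:
play_rows([
  {"linear":[0,-0.01,0],"rotation":[0,0,0],"claw":1},
  {"linear":[0,-0.035,0],"rotation":[0,0,0],"claw":1},
  {"linear":[0,-0.075,0],"rotation":[0,0,0],"claw":1},
  {"linear":[0,-0.12,0],"rotation":[0,0,0],"claw":1},
  {"linear":[0,-0.16,0],"rotation":[0,0,0],"claw":1},
])

```text
t: 4.8
eef_pos: [0.4224, -0.3128, 0.2243]
ee_rot: [-1.571, -0.002, -0.184]
force: [1.3, 0.0, -1.5]
width: 0.0198
```

```bash
python3 - <<'E'
from h import *
st()
m,p,d,C=grab("scene","s4")
m,p,d,C=grab("top","t4")
E
python3 -c "
import cv2
a=cv2.imread('pics/s4.png');cv2.imwrite('pics/s4c.png',cv2.resize(a[100:240,280:480],None,fx=4,fy=4))"
```

```text
t 4.8 [ 0.4224 -0.3128  0.2243] rpy [-90.0044  -0.1296 -10.5503] F [ 1.3213  0.0294 -1.4773] M [-0.0473 -0.1483  0.0149] w 0.01975413578795588
```

View pics/s4c.png

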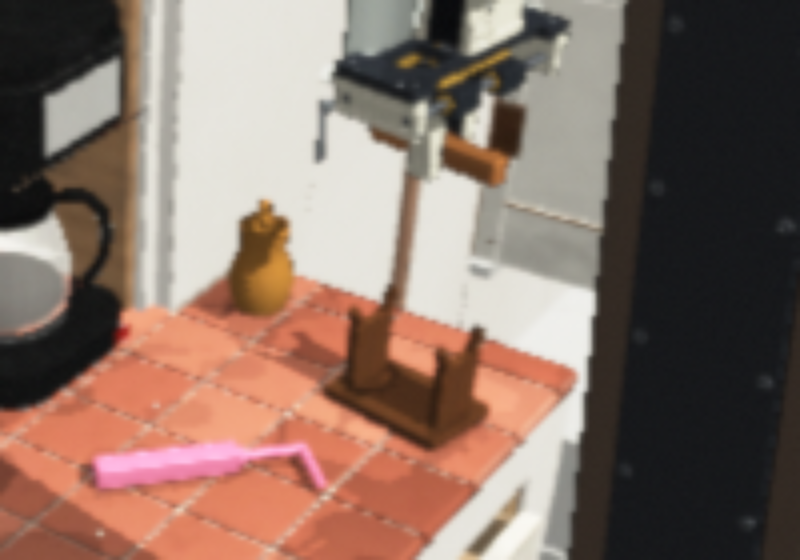

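View pics/t4.png

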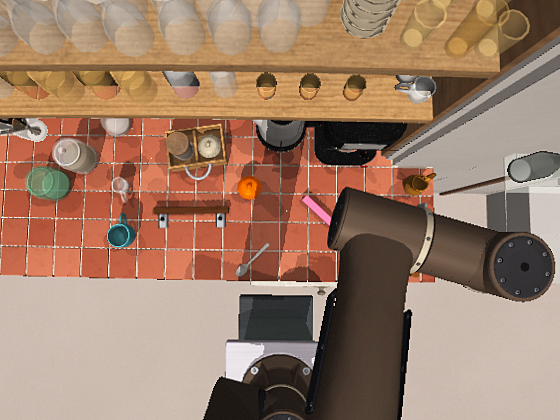

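Request:
play_rows([
  {"linear":[-0.007,-0.035,0.04],"rotation":[0,-1,0],"claw":1},
  {"linear":[-0.014,-0.065,0.09],"rotation":[0,-2,0],"claw":1},
  {"linear":[-0.021,-0.09,0.145],"rotation":[0,-3,0],"claw":1},
  {"linear":[-0.028,-0.1,0.2],"rotation":[0,-4,0],"claw":1},
  {"linear":[-0.0345,-0.106,0.26],"rotation":[0,-5,0],"claw":1},
])

```text
t: 5.52
eef_pos: [0.4367, -0.0501, 0.3332]
ee_rot: [-1.573, -0.01, -0.096]
force: [1.6, 0.5, -2.8]
width: 0.0198
```

Run:
```python
from h import *
st();delta([.45,.26,.33],0)
```

```text
t 5.53 [ 0.4367 -0.0501  0.3332] rpy [-90.1282  -0.5866  -5.5176] F [ 1.5831  0.5352 -2.7837] M [ 0.0128 -0.2077  0.0125] w 0.01977768107447616
lin [-0.0166  0.0024  0.31  ] rot [ 0.1564 -5.5182  0.58  ]
```

Request:
play_rows([
  {"linear":[-0.003,0,0.058],"rotation":[0,-1,0.1],"claw":1},
  {"linear":[-0.006,0,0.118],"rotation":[0,-2,0.2],"claw":1},
  {"linear":[-0.01,0,0.178],"rotation":[0,-3.5,0.3],"claw":1},
  {"linear":[-0.014,0,0.238],"rotation":[0,-4.5,0.5],"claw":1},
  {"linear":[-0.0166,0.002,0.29],"rotation":[0,-5.5,0.6],"claw":1},
])

```text
t: 6.15
eef_pos: [0.4474, 0.2421, 0.3302]
ee_rot: [-1.574, 0.001, 0.001]
force: [1.3, -1.3, -0.4]
width: 0.0194
```

Request:
play_rows([
  {"linear":[0,0,0.015],"rotation":[0,0,0],"claw":1},
  {"linear":[0,0,0.015],"rotation":[0,0,0],"claw":1},
  {"linear":[0,0,0.015],"rotation":[0,0,0],"claw":1},
])

```text
t: 6.52
eef_pos: [0.4472, 0.2562, 0.3302]
ee_rot: [-1.574, 0.001, 0.001]
force: [-0.1, -0.7, -1.8]
width: 0.0196
```

Run:
```python
from h import *
st();m,p,d,C=grab("wrist","w5");grab("scene","s5")
```

```text
t 6.53 [0.4472 0.2562 0.3302] rpy [-90.1734   0.061    0.0353] F [-0.0884 -0.6659 -1.7824] M [-0.0468  0.0123  0.0045] w 0.019604018893200154
```

View pics/w5.png

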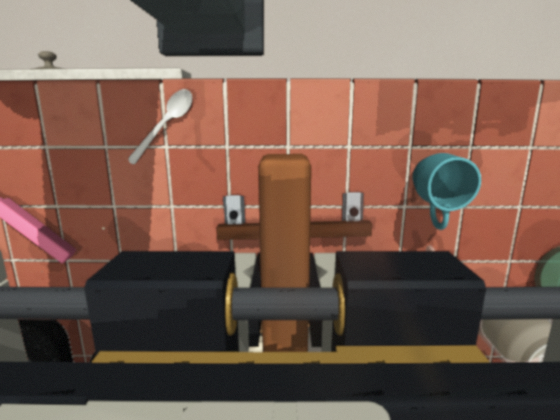

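View pics/s5.png

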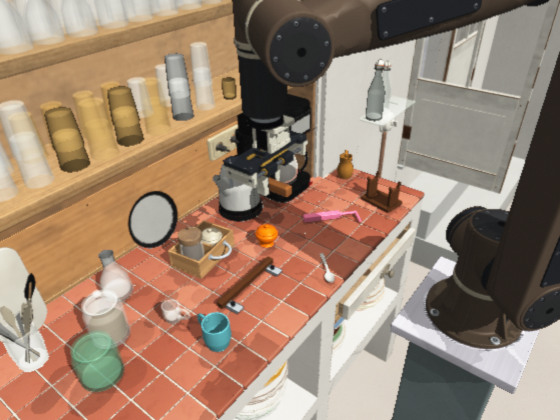

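Run:
```python
from h import *
m,p,d,C=load("w5")
box=np.zeros(d.shape,bool);box[215:245,205:385]=1
mk=box&(C[...,2]>.015)&(C[...,2]<.028)
P=C[mk];print(len(P),P.mean(0),cv2.minAreaRect((P[:,:2]*1000).astype(np.float32)))
# face edge (far side, bottom in image) & ends
for u in (222,235,245,255,320,330,345,360,368):
    c=C[215:245,u];k=c[(c[:,2]>.015)&(c[:,2]<.028)];print(u,k[:,0].min(),k[:,0].max(),k[:,1].mean(),k[:,2].mean())
for nm in("top0","scene0"):
    m,p,d,C=load(nm);hsv=cv2.cvtColor(p,cv2.COLOR_BGR2HSV)
    M={"top0":(215,240,150,230),"scene0":(0,0,0,0)}
    R=((C>[.45,.13,.015])&(C<[.57,.42,.027])).all(-1)
    P=C[R];y=P[:,1];print(nm,"rail y",np.percentile(y,[1,99]),len(P))
    # caddy
    R=((C>[.58,.14,.03])&(C<[.66,.36,.056])).all(-1)&(hsv[...,1]<70)
    P=C[R];print("bow",len(P),P.min(0),P.max(0),P[:,2].mean());i=np.argsort(P[:,0])[:12];print(P[i])
    R=((C>[.6,.14,.053])&(C<[.85,.38,.065])).all(-1)&(hsv[...,1]>80)
    P=C[R];print("rim",len(P),cv2.minAreaRect((P[:,:2]*1000).astype(np.float32)))
```

```text
1500 [0.5288 0.272  0.0193] ((524.6248779296875, 266.6148376464844), (35.26692199707031, 219.4476776123047), 0.08376387506723404)
222 0.5235233632072642 0.5412664986445509 0.1659829651701421 0.019294869279542565
235 0.5071168635871597 0.5411040513332285 0.1844864229750599 0.018886333764217007
245 0.5219909754736527 0.5415682526371343 0.1984917897928762 0.019331933562682767
255 0.5216737404255151 0.5399318909785464 0.21262791414451238 0.019537537333692918
320 0.51994368245945 0.5384304693510528 0.30407597586014473 0.019135847191975777
330 0.5189416082096918 0.5385216659863951 0.318142253508513 0.018921476759764574
345 0.518400152767356 0.5366261389972702 0.33912933763154207 0.019372339753974916
360 0.5176163896485066 0.5363788730493669 0.3601708977118991 0.019555302315001567
368 0.5168398751571891 0.5369828293166334 0.3713268849893076 0.0197210507142007
top0 rail y [0.1614 0.3743] 486
bow 98 [0.6193 0.2103 0.042 ] [0.6587 0.2844 0.0537] 0.04862756354806646
[[0.6193 0.2516 0.0529]
 [0.6197 0.2375 0.0511]
 [0.6198 0.2493 0.0493]
 [0.6199 0.2436 0.0492]
 [0.62   0.2408 0.0486]
 [0.6201 0.2468 0.0472]
 [0.6209 0.236  0.043 ]
 [0.6222 0.2517 0.0525]
 [0.6222 0.2401 0.0535]
 [0.6223 0.2547 0.052 ]
 [0.6223 0.2576 0.0517]
 [0.6223 0.2431 0.0525]]
rim 433 ((714.430419921875, 254.52903747558594), (112.68810272216797, 164.69122314453125), 8.468205451965332)
scene0 rail y [0.1606 0.377 ] 443
bow 111 [0.6129 0.2077 0.037 ] [0.66   0.291  0.0517] 0.04620599277887737
[[0.6129 0.2428 0.0466]
 [0.6147 0.2575 0.0449]
 [0.6152 0.2487 0.0459]
 [0.6155 0.2446 0.0429]
 [0.6156 0.2605 0.0465]
 [0.616  0.2395 0.0465]
 [0.6162 0.252  0.0439]
 [0.6163 0.2435 0.0453]
 [0.6173 0.2506 0.0461]
 [0.6177 0.246  0.0464]
 [0.6178 0.2497 0.0489]
 [0.618  0.2542 0.0445]]
rim 329 ((710.6830444335938, 254.4502410888672), (114.34380340576172, 169.9971466064453), 8.774077415466309)
```

Run:
```python
from h import *
delta([.5258,.2411,.15],1.4)
```

```text
lin [ 0.0785  0.1805 -0.0146] rot [ 0.1304 -1.4002 -0.0301]
```

Request:
play_rows([
  {"linear":[0.015,0.035,-0.003],"rotation":[0.1,-0.3,0],"claw":1},
  {"linear":[0.035,0.08,-0.007],"rotation":[0.1,-0.6,0],"claw":1},
  {"linear":[0.055,0.125,-0.011],"rotation":[0.2,-1,0],"claw":1},
  {"linear":[0.072,0.165,-0.014],"rotation":[0.2,-1.4,0],"claw":1},
  {"linear":[0.0786,0.18,-0.0151],"rotation":[0.2,-1.4,0],"claw":1},
])

```text
t: 7.25
eef_pos: [0.5257, 0.2386, 0.1484]
ee_rot: [-1.572, 0.003, 0.022]
force: [-0.7, 0.5, -0.6]
width: 0.0196
```

Request:
play_rows([
  {"linear":[0,0,0],"rotation":[0,0,0],"claw":1},
])

```text
t: 7.38
eef_pos: [0.5258, 0.2378, 0.1482]
ee_rot: [-1.573, 0.004, 0.021]
force: [-1.1, -1.3, -0.3]
width: 0.0196
```

Run:
```python
from h import *
st();delta([.5258,.2411,.065],1.4)
m,p,d,C=grab("scene","s6");grab("top","t6")
cv2.imwrite("pics/s6c.png",cv2.resize(p[150:290,150:300],None,fx=4,fy=4,interpolation=cv2.INTER_CUBIC))
s=readout.get_state();R=Ro.from_euler("xyz",s["ee_rot"])
tip=s["eef_pos"]+R.apply([.115,.035,0]);el=s["eef_pos"]+R.apply([.115,-.019,0]);print("tip",tip,proj(m,tip),proj(m,el))
```

```text
t 7.38 [0.5258 0.2378 0.1482] rpy [-90.1127   0.2268   1.2003] F [-1.1287 -1.3232 -0.3494] M [-0.041   0.0419  0.0381] w 0.019557175724301712
lin [0.0003 0.0832 0.0035] rot [ 0.1123 -0.1995 -0.227 ]
tip [0.6409 0.2411 0.1145] [219.8319 231.1009] [217.8113 215.266 ]
```

View pics/s6c.png

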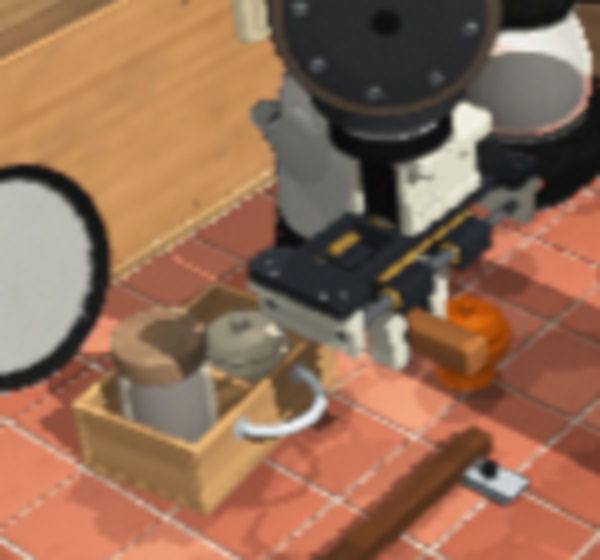

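View pics/t6.png

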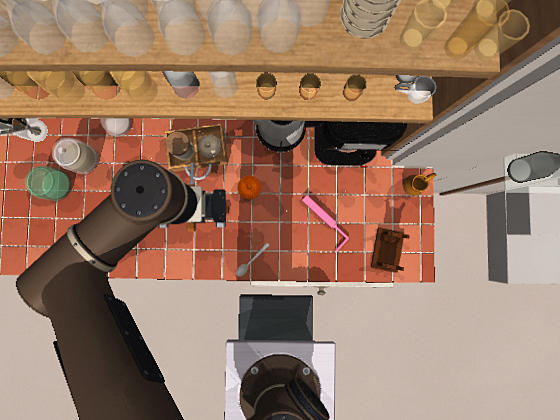

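Run:
```python
from h import *
s=readout.get_state();R=Ro.from_euler("xyz",s["ee_rot"])
ps=[s["eef_pos"]+R.apply(x) for x in([.06,-.019,0],[.115,-.019,0],[.115,.035,0])]
out=[]
for n in("s6","t6"):
    m,p,d,C=load(n);uv=proj(m,np.array(ps));print(n,uv)
    u,v=uv[1].astype(int);l,t=u-30,v-30
    c=cv2.resize(p[t:t+65,l:l+65],None,fx=6,fy=6,interpolation=cv2.INTER_CUBIC)
    for a,col in zip(uv,((0,255,0),(255,0,0),(255,0,255))):cv2.circle(c,tuple(((a-[l,t]+.5)*6).astype(int)),3,col,-1)
    out.append(c)
cv2.imwrite("pics/c6.png",np.hstack(out))
```

```text
s6 [[233.2028 222.21  ]
 [217.8113 215.266 ]
 [219.8319 231.1009]]
t6 [[191.0822 185.6891]
 [191.3113 164.5748]
 [195.031  168.0305]]
```

View pics/c6.png

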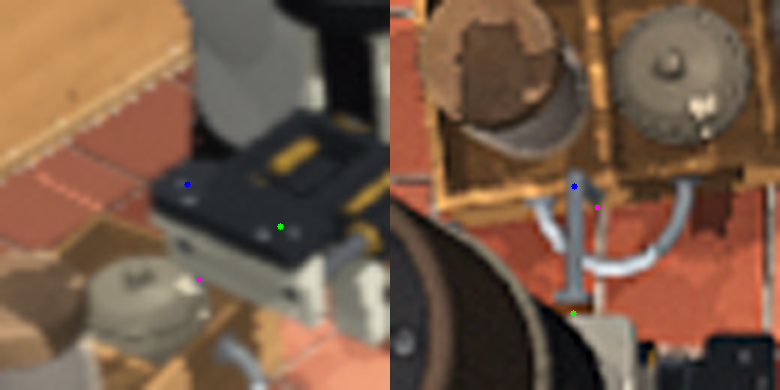

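Request:
play_rows([
  {"linear":[0,0.01,0.0035],"rotation":[0.1,0,-0.2],"claw":1},
  {"linear":[-0.001,0.03,0.0035],"rotation":[0.1,0,-0.2],"claw":1},
  {"linear":[-0.001,0.043,0.0035],"rotation":[0.1,0,-0.2],"claw":1},
  {"linear":[-0.001,0.05,0.0035],"rotation":[0.1,0,-0.2],"claw":1},
  {"linear":[-0.001,0.05,0.0035],"rotation":[0.1,0,-0.2],"claw":1},
])

```text
t: 8.1
eef_pos: [0.5248, 0.2421, 0.0996]
ee_rot: [-1.57, -0.001, 0.022]
force: [-0.6, -0.8, -1.2]
width: 0.0199
```

```bash
cat >> h.py <<'E'
def look(n,cams=("scene","top")):
    s=readout.get_state();R=Ro.from_euler("xyz",s["ee_rot"])
    ps=[s["eef_pos"]+R.apply(x) for x in([.06,-.019,0],[.115,-.019,0],[.115,.035,0])];print("tip",ps[2])
    out=[]
    for c in cams:
        m,p,d,C=grab(c,n+c[0]);uv=proj(m,np.array(ps));u,v=uv[2].astype(int);l,t=u-33,v-33
        k=cv2.resize(p[t:t+65,l:l+65],None,fx=6,fy=6,interpolation=cv2.INTER_CUBIC)
        for a,col in zip(uv,((0,255,0),(255,0,0),(255,0,255))):cv2.circle(k,tuple(((a-[l,t]+.5)*6).astype(int)),3,col,-1)
        out.append(k)
    cv2.imwrite(f"pics/{n}.png",np.hstack(out))
E
python3 - <<'E'
from h import *
st();delta([.5248,.2411,.065],1.4);look("c7")
E
```

```text
t 8.1 [0.5248 0.2421 0.0996] rpy [-89.9366  -0.0718   1.2643] F [-0.6452 -0.7863 -1.1815] M [0.0304 0.0044 0.0158] w 0.019912989130641483
lin [-0.0001  0.0346 -0.0011] rot [-0.0633 -0.1357  0.0719]
tip [0.6398 0.2447 0.0647]
```

View pics/c7.png

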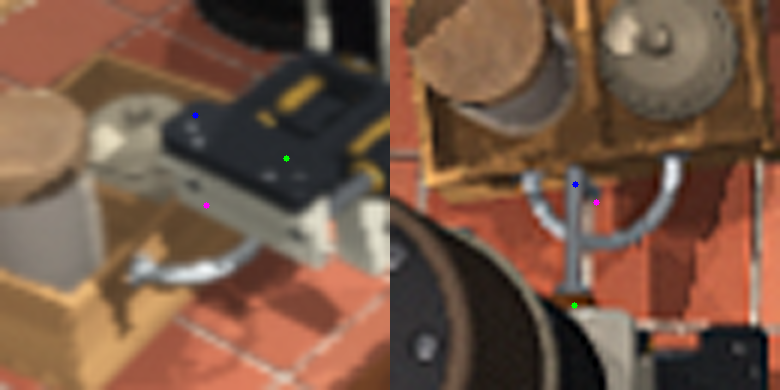

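Request:
play_rows([
  {"linear":[-0.006,0.003,0],"rotation":[0,0,0],"claw":1},
  {"linear":[-0.006,0.014,0],"rotation":[0,0,0],"claw":1},
  {"linear":[-0.006,0.026,0],"rotation":[0,0,0],"claw":1},
  {"linear":[-0.006,0.0346,0],"rotation":[0,0,0],"claw":1},
  {"linear":[-0.006,0.0346,0],"rotation":[0,0,0],"claw":1},
])

```text
t: 8.82
eef_pos: [0.5188, 0.2418, 0.0644]
ee_rot: [-1.57, -0.001, 0.022]
force: [-0.2, 0.2, -1.9]
width: 0.0199
```

Run:
```python
from h import *
st();look("c8")
```

```text
t 8.82 [0.5188 0.2418 0.0644] rpy [-89.9795  -0.0304   1.2547] F [-0.233   0.1722 -1.8592] M [-0.0206 -0.0303  0.0139] w 0.019947872395868753
tip [0.6338 0.2443 0.0294]
```

View pics/c8.png

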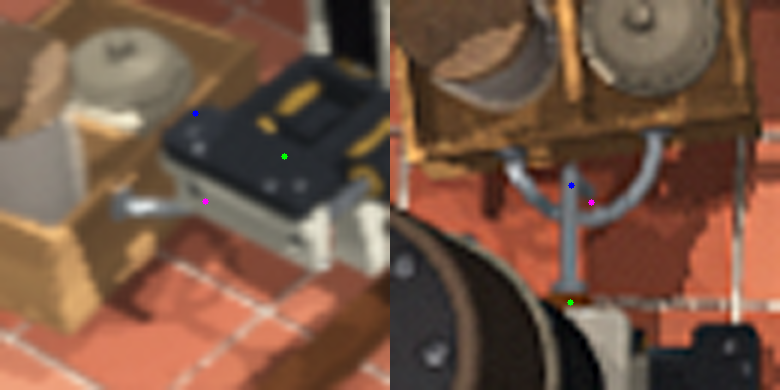

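The tip hangs inside the bow (top view crop, around (590,195)), no contact force. Start pulling gently.

Request:
play_rows([
  {"linear":[-0.003,0,0],"rotation":[0,0,0],"claw":1},
  {"linear":[-0.006,0,0.001],"rotation":[0,0,0],"claw":1},
  {"linear":[-0.009,0,0.002],"rotation":[0,0,0],"claw":1},
  {"linear":[-0.012,0,0.003],"rotation":[0,0,0],"claw":1},
  {"linear":[-0.015,0,0.004],"rotation":[0,0,0],"claw":1},
])

```text
t: 9.55
eef_pos: [0.5047, 0.2463, 0.0657]
ee_rot: [-1.569, -0.003, 0.022]
force: [4.3, 0.1, -2.4]
width: 0.0197
```

Run:
```python
from h import *
st();look("c9");st()
```

```text
t 9.55 [0.5047 0.2463 0.0657] rpy [-89.8816  -0.1751   1.2791] F [ 4.3291  0.1344 -2.4399] M [-0.1432 -1.491  -0.0731] w 0.019652334104203403
tip [0.6197 0.249  0.0311]
t 9.65 [0.5043 0.2463 0.0656] rpy [-89.8946  -0.1426   1.2896] F [ 2.8551  0.0083 -2.5696] M [ 0.0621 -1.0615  0.0322] w 0.019818660338557243
```

View pics/c9.png

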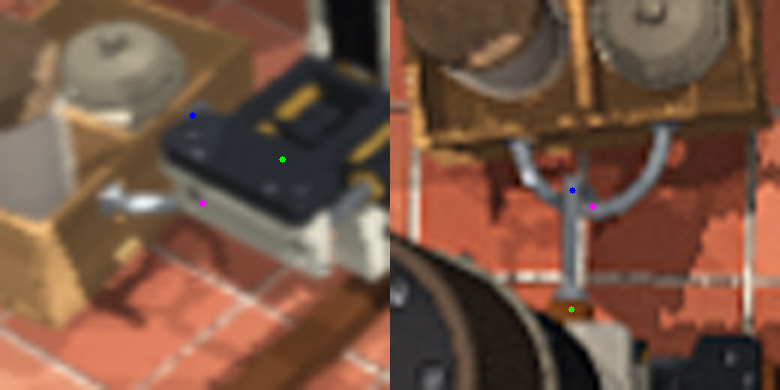

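Request:
play_rows([
  {"linear":[-0.004,0,0.0015],"rotation":[0,0,0],"claw":1},
  {"linear":[-0.008,0,0.003],"rotation":[0,0,0],"claw":1},
  {"linear":[-0.013,0,0.0045],"rotation":[0,0,0],"claw":1},
  {"linear":[-0.018,0,0.006],"rotation":[0,0,0],"claw":1},
  {"linear":[-0.023,0,0.0075],"rotation":[0,0,0],"claw":1},
])

```text
t: 10.28
eef_pos: [0.4808, 0.2534, 0.0657]
ee_rot: [-1.569, -0.003, 0.023]
force: [3.9, -0.0, -3.7]
width: 0.0197
```

```bash
cat >> h.py <<'E'
def fit(m,C,p,x0=(.7,.25,8),zlo=.053,zhi=.066):
    # caddy rim: fit rectangle outline 110x166 at z~.06 by minAreaRect and by edge-model least squares
    from scipy.optimize import least_squares
    hsv=cv2.cvtColor(p,cv2.COLOR_BGR2HSV)
    K=((C>[x0[0]-.09,x0[1]-.11,zlo])&(C<[x0[0]+.09,x0[1]+.11,zhi])).all(-1)&(hsv[...,1]>80)
    P=C[K][:,:2]
    def res(q):
        a=np.radians(q[2]);c,s=np.cos(a),np.sin(a);e=P-q[:2];x=e[:,0]*c+e[:,1]*s;y=-e[:,0]*s+e[:,1]*c
        dx=np.abs(np.abs(x)-.052);dy=np.abs(np.abs(y)-.080);return np.minimum.reduce([dx,dy,np.abs(y)+(np.abs(x)>.055)])
    r=least_squares(res,x0,loss="soft_l1",f_scale=.002,x_scale=[.01,.01,3])
    print("caddy fit",r.x,len(P),"rms",np.sqrt(np.mean(np.minimum(r.fun,.01)**2)));return r.x
def caddy(n,x0,cams=("scene","top")):
    for c in cams:
        m,p,d,C=grab(c,n+c[0]);fit(m,C,p,x0)
E
python3 - <<'E'
from h import *
for n in("scene0","top0"):
    m,p,d,C=load(n);fit(m,C,p,(.71,.254,8))
for n in("c9s","c9t"):
    m,p,d,C=load(n);fit(m,C,p,(.70,.254,7))
st();caddy("d1",(.675,.258,4));st()
E
```

```text
caddy fit [0.709  0.2552 8.5372] 329 rms 0.0024750939871817364
caddy fit [0.7136 0.2541 8.6803] 439 rms 0.0022528813725472543
caddy fit [0.7019 0.2561 7.2229] 333 rms 0.0023556425215058695
caddy fit [0.7063 0.2549 7.3038] 439 rms 0.002110218317143644
t 10.28 [0.4808 0.2534 0.0657] rpy [-89.8923  -0.149    1.2933] F [ 3.8971 -0.0109 -3.6582] M [-0.2151 -1.5588 -0.0929] w 0.019661398393407366
caddy fit [0.6785 0.2579 4.1442] 333 rms 0.002405835850022559
caddy fit [0.6824 0.2569 3.778 ] 434 rms 0.0020396612545182775
t 10.38 [0.4804 0.2533 0.0656] rpy [-89.8984  -0.1181   1.3137] F [ 1.1183 -0.2774 -1.3542] M [ 0.012  -0.6005  0.0145] w 0.01900948776888076
```

Request:
play_rows([
  {"linear":[-0.004,0,0.0015],"rotation":[0,0,0],"claw":1},
  {"linear":[-0.009,0,0.003],"rotation":[0,0,0],"claw":1},
  {"linear":[-0.014,0,0.005],"rotation":[0,0,0],"claw":1},
  {"linear":[-0.02,0,0.007],"rotation":[0,0,0],"claw":1},
  {"linear":[-0.026,0,0.009],"rotation":[0,0,0],"claw":1},
])

```text
t: 11.0
eef_pos: [0.4538, 0.2618, 0.0656]
ee_rot: [-1.569, -0.002, 0.023]
force: [5.0, -1.3, -2.5]
width: 0.0199
```

Run:
```python
from h import *
st();caddy("d2",(.652,.262,1));st()
```

```text
t 11.0 [0.4538 0.2618 0.0656] rpy [-89.9011  -0.1158   1.3125] F [ 4.9677 -1.3194 -2.4764] M [-0.2709 -1.6293 -0.083 ] w 0.019923369211003492
caddy fit [0.6513 0.2609 0.4576] 346 rms 0.002436228885149625
caddy fit [0.6551 0.2599 0.2045] 414 rms 0.002073886957017781
t 11.1 [0.4533 0.2618 0.0656] rpy [-89.9062  -0.0867   1.3415] F [ 1.5574  0.7945 -1.3849] M [-0.0296 -0.5134 -0.0138] w 0.019502133341998996
```

Request:
play_rows([
  {"linear":[-0.004,0,0.002],"rotation":[0,0,0],"claw":1},
  {"linear":[-0.009,0,0.004],"rotation":[0,0,0],"claw":1},
  {"linear":[-0.014,0,0.006],"rotation":[0,0,0],"claw":1},
  {"linear":[-0.019,0,0.008],"rotation":[0,0,0],"claw":1},
  {"linear":[-0.024,0,0.01],"rotation":[0,0,0],"claw":1},
])

```text
t: 11.72
eef_pos: [0.4287, 0.2713, 0.0656]
ee_rot: [-1.569, -0.001, 0.023]
force: [4.5, -1.3, -2.2]
width: 0.0195
```

Run:
```python
from h import *
st();caddy("d3",(.628,.266,-2));st()
```

```text
t 11.72 [0.4287 0.2713 0.0656] rpy [-89.9116  -0.0848   1.3393] F [ 4.5376 -1.332  -2.1646] M [-0.3778 -1.777  -0.1738] w 0.019516521809018535
caddy fit [ 0.6259  0.2656 -2.9029] 363 rms 0.0025740338583618554
caddy fit [ 0.6297  0.2642 -2.8597] 411 rms 0.002106367222485751
t 11.82 [0.4283 0.2712 0.0656] rpy [-89.9151  -0.0574   1.3638] F [ 1.676   0.3586 -1.5985] M [-0.1328 -0.6787 -0.0444] w 0.01973303487957031
```

Request:
play_rows([
  {"linear":[-0.004,0,0],"rotation":[0,0,0],"claw":1},
  {"linear":[-0.008,0,-0.001],"rotation":[0,0,0],"claw":1},
  {"linear":[-0.012,0,-0.0015],"rotation":[0,0,0],"claw":1},
  {"linear":[-0.015,0,-0.002],"rotation":[0,0,0],"claw":1},
  {"linear":[-0.017,0,-0.002],"rotation":[0,0,0],"claw":1},
])

```text
t: 12.45
eef_pos: [0.4112, 0.2688, 0.0656]
ee_rot: [-1.569, -0.001, 0.024]
force: [5.0, 0.7, -1.1]
width: 0.0193
```

Run:
```python
from h import *
st();caddy("d4",(.61,.266,-2));st()
```

```text
t 12.45 [0.4112 0.2688 0.0656] rpy [-89.9113  -0.0634   1.3657] F [ 5.0351  0.6947 -1.1018] M [-0.1066 -1.827  -0.0525] w 0.01931470056505023
caddy fit [ 0.6087  0.2659 -1.2275] 364 rms 0.0025751349626674763
caddy fit [ 0.6129  0.2645 -1.1136] 423 rms 0.0021032908508881866
t 12.55 [0.4111 0.2687 0.0655] rpy [-89.9226  -0.0423   1.3615] F [ 2.5708 -0.0602 -1.2418] M [-0.0811 -1.2171 -0.0088] w 0.019621297783176662
```

Request:
play_rows([
  {"linear":[-0.002,0,0.0005],"rotation":[0,0,0],"claw":1},
  {"linear":[-0.004,0,0.001],"rotation":[0,0,0],"claw":1},
  {"linear":[-0.006,0,0.0015],"rotation":[0,0,0],"claw":1},
  {"linear":[-0.0075,0,0.002],"rotation":[0,0,0],"claw":1},
  {"linear":[-0.0085,0,0.002],"rotation":[0,0,0],"claw":1},
])

```text
t: 13.18
eef_pos: [0.4024, 0.2706, 0.0655]
ee_rot: [-1.569, -0.001, 0.024]
force: [4.5, -0.7, -1.8]
width: 0.0196
```

Run:
```python
from h import *
st();caddy("d5",(.605,.266,-2));st()
```

```text
t 13.18 [0.4024 0.2706 0.0655] rpy [-89.9218  -0.0432   1.3702] F [ 4.4833 -0.6849 -1.7814] M [-0.1827 -1.8594 -0.0423] w 0.019604052246023466
caddy fit [ 0.6001  0.267  -1.4054] 364 rms 0.002449496734848165
caddy fit [ 0.6042  0.2657 -1.5395] 431 rms 0.002145909417317585
t 13.28 [0.4024 0.2706 0.0656] rpy [-89.9193  -0.0394   1.3699] F [ 3.2171 -0.1664 -1.3864] M [-0.1913 -1.5316 -0.0203] w 0.01978187087565259
```

Request:
play_rows([
  {"linear":[-0.001,0,0],"rotation":[0,0,0],"claw":1},
  {"linear":[-0.002,0,0],"rotation":[0,0,0],"claw":1},
  {"linear":[-0.003,0,0],"rotation":[0,0,0],"claw":1},
])

```text
t: 13.65
eef_pos: [0.3994, 0.2705, 0.0656]
ee_rot: [-1.569, -0.001, 0.024]
force: [5.2, -0.5, -1.4]
width: 0.02
```

Request:
play_rows([
  {"linear":[-0.001,0,0],"rotation":[0,0,0],"claw":1},
  {"linear":[-0.002,0,0],"rotation":[0,0,0],"claw":1},
])

```text
t: 13.9
eef_pos: [0.3974, 0.2702, 0.0655]
ee_rot: [-1.57, -0.001, 0.024]
force: [6.1, -2.6, -2.5]
width: 0.0199
```

Run:
```python
from h import *
st();caddy("d6",(.6,.266,-2));st()
```

```text
t 13.9 [0.3974 0.2702 0.0655] rpy [-89.9348  -0.0428   1.3632] F [ 6.1323 -2.625  -2.4658] M [-0.6143 -2.3259 -0.2018] w 0.019854956938794566
caddy fit [ 0.5951  0.2681 -0.1416] 370 rms 0.0025146432591313115
caddy fit [ 0.5993  0.267  -0.2915] 426 rms 0.0019833719658727345
t 14.0 [0.3973 0.2701 0.0655] rpy [-89.9425  -0.0357   1.3607] F [ 5.3086 -1.4642 -1.519 ] M [-0.5224 -2.0418 -0.2172] w 0.019535309410095146
```

Request:
play_rows([
  {"linear":[-0.0008,0,0],"rotation":[0,0,0],"claw":1},
  {"linear":[-0.0016,0,0],"rotation":[0,0,0],"claw":1},
])

```text
t: 14.25
eef_pos: [0.3957, 0.2698, 0.0655]
ee_rot: [-1.57, -0.001, 0.024]
force: [6.2, -1.7, -2.2]
width: 0.0194
```

Run:
```python
from h import *
st();caddy("d7",(.596,.268,0));st()
```

```text
t 14.25 [0.3957 0.2698 0.0655] rpy [-89.9715  -0.0317   1.3469] F [ 6.1584 -1.7474 -2.1836] M [-0.7513 -2.4752 -0.2063] w 0.01943207385088374
caddy fit [0.5937 0.2691 0.6012] 368 rms 0.002273993854620864
caddy fit [0.5976 0.2682 0.939 ] 433 rms 0.0021168952709336585
t 14.35 [0.3956 0.2697 0.0655] rpy [-89.974   -0.027    1.3472] F [ 5.1987 -1.9992 -1.8486] M [-0.6816 -2.3449 -0.2674] w 0.01935603807193843
```

Request:
play_rows([
  {"linear":[-0.0006,0,-0.0003],"rotation":[0,0,0],"claw":1},
  {"linear":[-0.0012,0,-0.0006],"rotation":[0,0,0],"claw":1},
])

```text
t: 14.6
eef_pos: [0.3946, 0.2691, 0.0655]
ee_rot: [-1.57, -0.001, 0.024]
force: [7.9, -1.2, -3.5]
width: 0.0198
```

Run:
```python
from h import *
st();caddy("d8",(.596,.268,0));st()
```

```text
t 14.6 [0.3946 0.2691 0.0655] rpy [-89.9752  -0.0461   1.3479] F [ 7.8838 -1.1777 -3.4949] M [-0.3456 -3.0084 -0.1396] w 0.01979234264020246
caddy fit [0.5924 0.27   1.4632] 380 rms 0.002313079073581863
caddy fit [0.5971 0.2681 1.4476] 418 rms 0.002234968165245225
t 14.7 [0.3946 0.2691 0.0656] rpy [-89.9686  -0.0514   1.3459] F [ 6.7011 -1.6352 -3.6417] M [-0.4062 -2.515  -0.1016] w 0.019618960735728913
```

Run:
```python
from h import *
for n in("d8s","d8t","top0","scene0","w5"):
    m,p,d,C=load(n)
    R=((C>[.50,.13,.014])&(C<[.546,.42,.026])).all(-1);P=C[R][:,:2]
    a=np.radians(1.4);y=-P[:,0]*np.sin(a)+P[:,1]*np.cos(a);h,e=np.histogram(y,np.arange(.13,.38,.004))
    k=np.where(h>h.max()*.35)[0];print(n,len(P),"rail y' ends",e[k[0]],e[k[-1]+1],np.percentile(y,[1,99]),np.percentile(y,[1,99]).mean())
a=np.radians(1.4);print("caddy y'",[-x*np.sin(a)+yy*np.cos(a) for x,yy in((.5924,.2700),(.5971,.2681))])
m,p,d,C=load("d8t");cv2.imwrite("pics/d8c.png",cv2.resize(p[130:240,140:250],None,fx=5,fy=5,interpolation=cv2.INTER_CUBIC))
```

```text
d8s 361 rail y' ends 0.18200000000000005 0.3660000000000002 [0.1499 0.3644] 0.257174145273625
d8t 464 rail y' ends 0.14600000000000002 0.3620000000000002 [0.1482 0.3614] 0.2548069998174361
top0 499 rail y' ends 0.14600000000000002 0.3620000000000002 [0.1482 0.3613] 0.2547853771186893
scene0 471 rail y' ends 0.15000000000000002 0.3660000000000002 [0.1485 0.3642] 0.2563347366610502
w5 1591 rail y' ends 0.14600000000000002 0.3620000000000002 [0.1457 0.3616] 0.25365991962687057
caddy y' [np.float64(0.25544577990328776), np.float64(0.253431515835386)]
```

View pics/d8c.png

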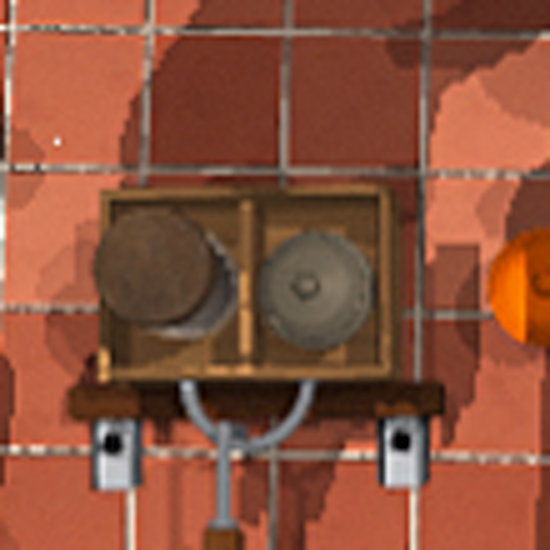

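Request:
play_rows([
  {"linear":[-0.0006,0,-0.0006],"rotation":[0,0,0],"claw":1},
  {"linear":[-0.0006,0,-0.0006],"rotation":[0,0,0],"claw":1},
])

```text
t: 14.95
eef_pos: [0.3946, 0.2688, 0.0657]
ee_rot: [-1.57, -0.002, 0.024]
force: [8.9, -0.2, -4.0]
width: 0.0196
```

Run:
```python
from h import *
st()
```

```text
t 14.95 [0.3946 0.2688 0.0657] rpy [-89.933   -0.1076   1.3573] F [ 8.9253 -0.1569 -4.0208] M [-0.1107 -3.0755 -0.0549] w 0.019586995873495192
```

Request:
play_rows([
  {"linear":[-0.0006,0,-0.0003],"rotation":[0,0,0],"claw":1},
  {"linear":[-0.0008,0,-0.0003],"rotation":[0,0,0],"claw":1},
])

```text
t: 15.2
eef_pos: [0.3946, 0.2689, 0.0658]
ee_rot: [-1.569, -0.003, 0.024]
force: [10.5, -0.5, -5.2]
width: 0.0197
```

Request:
play_rows([
  {"linear":[-0.0008,0,0],"rotation":[0,0,0],"claw":1},
  {"linear":[-0.0008,0,0],"rotation":[0,0,0],"claw":1},
])

```text
t: 15.45
eef_pos: [0.3945, 0.2691, 0.0658]
ee_rot: [-1.569, -0.004, 0.024]
force: [12.2, -1.7, -6.0]
width: 0.0196
```

Run:
```python
from h import *
st()
```

```text
t 15.45 [0.3945 0.2691 0.0658] rpy [-89.8765  -0.2451   1.3773] F [12.2168 -1.6762 -6.014 ] M [-0.4724 -4.0315 -0.1803] w 0.01963357837950268
```

Request:
play_rows([
  {"linear":[-0.0005,0.0005,0],"rotation":[0,0,0],"claw":1},
  {"linear":[-0.0005,0.0005,0],"rotation":[0,0,0],"claw":1},
  {"linear":[-0.0005,0.0005,0],"rotation":[0,0,0],"claw":1},
])

```text
t: 15.82
eef_pos: [0.3945, 0.2691, 0.0654]
ee_rot: [-1.569, -0.005, 0.024]
force: [9.8, -1.2, -4.0]
width: 0.0196
```

Run:
```python
from h import *
st()
```

```text
t 15.82 [0.3945 0.2691 0.0654] rpy [-89.8701  -0.2836   1.3691] F [ 9.7793 -1.221  -4.0498] M [-0.5181 -3.2388 -0.158 ] w 0.019641501662948056
```

Steady around 10 N; hold a bit longer to be sure.

Request:
play_rows([
  {"linear":[-0.0006,0.0001,0],"rotation":[0,0,0],"claw":1},
  {"linear":[-0.0006,0.0001,0],"rotation":[0,0,0],"claw":1},
  {"linear":[-0.0006,0.0001,0],"rotation":[0,0,0],"claw":1},
])

```text
t: 16.2
eef_pos: [0.3945, 0.2691, 0.0653]
ee_rot: [-1.568, -0.006, 0.024]
force: [9.4, -2.2, -3.9]
width: 0.0194
```

Request:
play_rows([
  {"linear":[-0.0006,0.0001,0],"rotation":[0,0,0],"claw":1},
  {"linear":[-0.0006,0.0001,0],"rotation":[0,0,0],"claw":1},
  {"linear":[-0.0006,0.0001,0],"rotation":[0,0,0],"claw":1},
])

```text
t: 16.58
eef_pos: [0.3945, 0.2692, 0.0653]
ee_rot: [-1.568, -0.007, 0.024]
force: [9.9, -2.0, -4.4]
width: 0.0196
```

Run:
```python
from h import *
st();caddy("e1",(.595,.269,1.4));look("e1c");st()
```

```text
t 16.57 [0.3945 0.2692 0.0653] rpy [-89.8554  -0.3763   1.3582] F [ 9.9275 -2.0221 -4.4379] M [-0.5928 -3.5321 -0.1657] w 0.01958885049820281
caddy fit [0.5926 0.2698 1.4038] 373 rms 0.0021511089813459573
caddy fit [0.597  0.2683 1.4675] 411 rms 0.0020409574386126604
tip [0.5096 0.272  0.031 ]
t 16.77 [0.3944 0.2692 0.0652] rpy [-89.8562  -0.3746   1.3616] F [10.1301 -1.4195 -4.4056] M [-0.5836 -3.5332 -0.1728] w 0.01930588680762052
```

View pics/e1c.png

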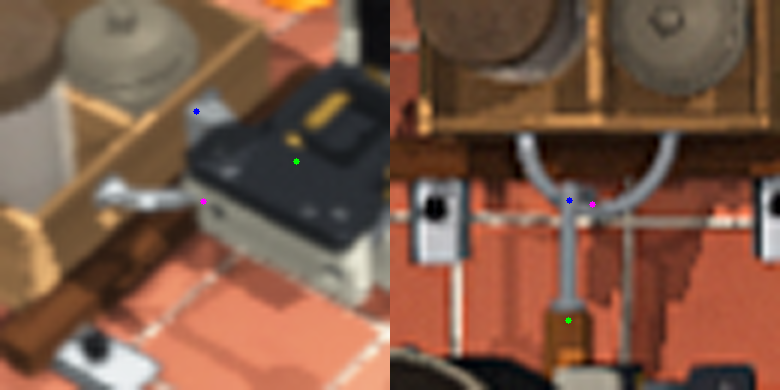

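Request:
play_rows([
  {"linear":[0.002,0,0],"rotation":[0,0,0],"claw":1},
  {"linear":[0.005,0,-0.001],"rotation":[0,0,0],"claw":1},
  {"linear":[0.009,0,-0.002],"rotation":[0,0,0],"claw":1},
  {"linear":[0.012,0,-0.003],"rotation":[0,0,0],"claw":1},
  {"linear":[0.012,0,-0.003],"rotation":[0,0,0],"claw":1},
])

```text
t: 17.4
eef_pos: [0.4067, 0.2663, 0.0652]
ee_rot: [-1.568, -0.006, 0.023]
force: [-0.2, -0.3, -1.6]
width: 0.0195
```

Run:
```python
from h import *
st();caddy("e2",(.595,.269,1.4));look("e2c");st()
```

```text
t 17.4 [0.4067 0.2663 0.0652] rpy [-89.8636  -0.3655   1.3357] F [-0.2146 -0.2971 -1.5939] M [-0.0433  0.0346 -0.0424] w 0.01953442057382866
caddy fit [0.5924 0.2695 1.6924] 353 rms 0.0021816833532598686
caddy fit [0.597  0.2682 1.4424] 414 rms 0.002097816333725176
tip [0.5217 0.2691 0.031 ]
t 17.6 [0.4064 0.2664 0.0653] rpy [-89.8627  -0.3689   1.3576] F [-0.0879 -0.0613 -1.284 ] M [ 0.0131  0.021  -0.0409] w 0.019472689387711108
```

View pics/e2c.png

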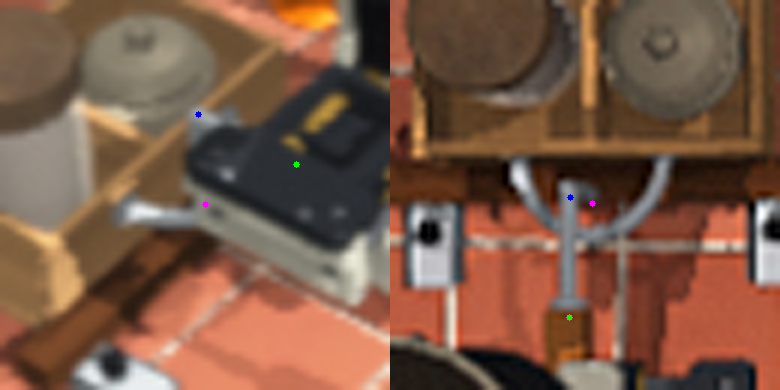

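Request:
play_rows([
  {"linear":[0,-0.008,0],"rotation":[0,0,0],"claw":1},
  {"linear":[0,-0.025,0],"rotation":[0,0,0],"claw":1},
  {"linear":[0,-0.055,0],"rotation":[0,0,0],"claw":1},
  {"linear":[0,-0.1,0],"rotation":[0,0,0],"claw":1},
  {"linear":[0,-0.15,0],"rotation":[0,0,0],"claw":1},
])

```text
t: 18.23
eef_pos: [0.4051, 0.2656, 0.217]
ee_rot: [-1.569, -0.006, 0.024]
force: [-0.2, 1.0, -1.5]
width: 0.0199
```

Run:
```python
from h import *
st();caddy("e3",(.595,.269,1.4));delta([.44,.0,.26],-5);delta([.4229,-.3128,.2],-10.54)
```

```text
t 18.23 [0.4051 0.2656 0.217 ] rpy [-89.8851  -0.349    1.3666] F [-0.1916  0.9637 -1.5061] M [ 0.1744 -0.1181  0.031 ] w 0.01987857064351573
caddy fit [0.5926 0.2695 1.5028] 380 rms 0.002234688728005778
caddy fit [0.5971 0.2683 1.3905] 402 rms 0.0021623037419606942
lin [ 0.0262 -0.0406 -0.2685] rot [-0.5952  6.4217  0.756 ]
lin [ 0.0006  0.016  -0.5813] rot [-0.6318 11.9616  0.7273]
```

Request:
play_rows([
  {"linear":[0.005,-0.01,-0.045],"rotation":[0,1,0],"claw":1},
  {"linear":[0.01,-0.02,-0.1],"rotation":[0,2.5,0],"claw":1},
  {"linear":[0.016,-0.03,-0.157],"rotation":[0,4,0],"claw":1},
  {"linear":[0.021,-0.04,-0.214],"rotation":[-0.2,5.2,0.3],"claw":1},
  {"linear":[0.026,-0.04,-0.27],"rotation":[-0.4,6.4,0.4],"claw":1},
])

```text
t: 18.95
eef_pos: [0.4399, -0.0031, 0.2604]
ee_rot: [-1.566, -0.008, -0.087]
force: [1.4, 1.1, -2.3]
width: 0.0198
```

Run:
```python
from h import *
st();delta([.4229,-.3128,.2],-10.54)
```

```text
t 18.95 [ 0.4399 -0.0031  0.2604] rpy [-89.7295  -0.4557  -4.9826] F [ 1.3697  1.1246 -2.2978] M [ 0.0319 -0.1728  0.0656] w 0.019766015888045673
lin [ 0.0095  0.059  -0.3103] rot [-0.2924  5.5584  0.4422]
```

Request:
play_rows([
  {"linear":[0.002,0,-0.055],"rotation":[0,1,0.1],"claw":1},
  {"linear":[0.004,0,-0.115],"rotation":[-0.1,2,0.2],"claw":1},
  {"linear":[0.006,0.01,-0.175],"rotation":[-0.2,3.5,0.3],"claw":1},
  {"linear":[0.008,0.025,-0.235],"rotation":[-0.3,4.5,0.4],"claw":1},
  {"linear":[0.0095,0.04,-0.29],"rotation":[-0.3,5.5,0.44],"claw":1},
])

```text
t: 19.58
eef_pos: [0.4239, -0.2946, 0.2188]
ee_rot: [-1.571, -0.001, -0.184]
force: [1.8, 0.4, -0.7]
width: 0.0195
```

Request:
play_rows([
  {"linear":[0,0.01,-0.018],"rotation":[0,0,0],"claw":1},
  {"linear":[0,0.015,-0.018],"rotation":[0,0,0],"claw":1},
])

```text
t: 19.82
eef_pos: [0.4194, -0.3134, 0.2026]
ee_rot: [-1.57, 0.002, -0.187]
force: [-0.4, 0.6, -1.2]
width: 0.0194
```

Run:
```python
from h import *
st();delta([.4229,-.3128,.13],-10.54);m,p,d,C=grab("wrist","w9");look("c9b")
```

```text
t 19.82 [ 0.4194 -0.3134  0.2026] rpy [-89.9828   0.0875 -10.6964] F [-0.4298  0.647  -1.2469] M [ 0.0774  0.0357 -0.0094] w 0.019384020514666984
lin [0.0034 0.0726 0.0012] rot [-0.0173 -0.1564 -0.0875]
tip [ 0.5326 -0.3336  0.1672]
```

View pics/w9.png

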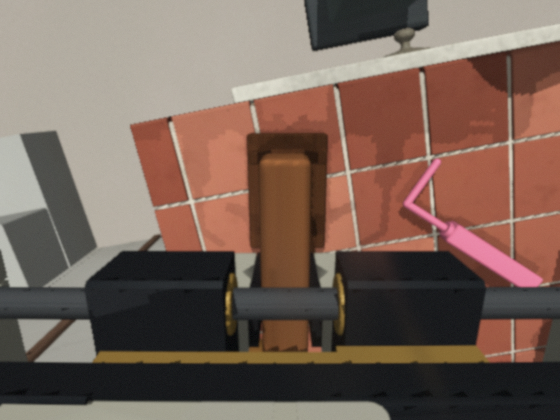

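View pics/c9b.png

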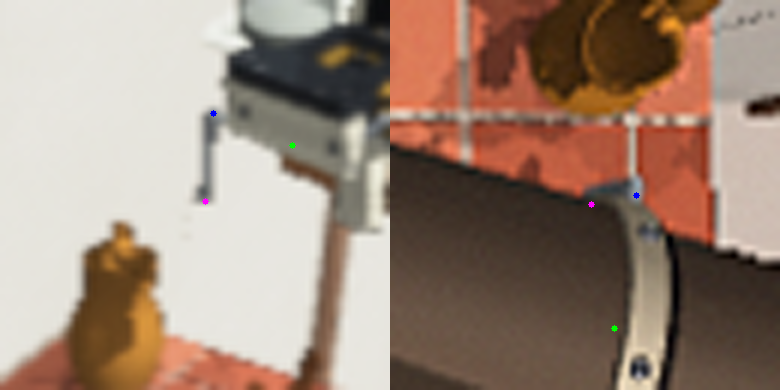

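Hook unchanged in the grip (handle end at (285,153) as at pick-up). Lower over the rest.

Request:
play_rows([
  {"linear":[0.0034,0.015,0.0012],"rotation":[0,-0.15,-0.1],"claw":1},
  {"linear":[0.0034,0.045,0.0012],"rotation":[0,-0.15,-0.1],"claw":1},
  {"linear":[0.0034,0.075,0.0012],"rotation":[0,-0.15,-0.1],"claw":1},
  {"linear":[0.0034,0.09,0.0012],"rotation":[0,-0.15,-0.1],"claw":1},
  {"linear":[0.0034,0.09,0.0012],"rotation":[0,-0.15,-0.1],"claw":1},
])

```text
t: 20.6
eef_pos: [0.4237, -0.3106, 0.1129]
ee_rot: [-1.571, -0.0, -0.18]
force: [0.4, -0.8, -1.5]
width: 0.0193
```

Run:
```python
from h import *
st();delta([.4229,-.3128,.0625],-10.54);m,p,d,C=grab("wrist","w10")
```

```text
t 20.6 [ 0.4237 -0.3106  0.1129] rpy [-89.985   -0.0006 -10.3129] F [ 0.3618 -0.7967 -1.4953] M [ 0.0052 -0.0052 -0.0147] w 0.019318537889599863
lin [-0.0004  0.0504 -0.0023] rot [-0.015   0.2271  0.0006]
```

View pics/w10.png

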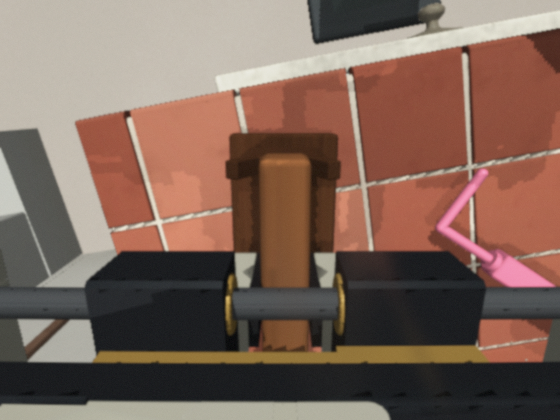

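Request:
play_rows([
  {"linear":[0,0.008,-0.0023],"rotation":[0,0.23,0],"claw":1},
  {"linear":[-0.0004,0.02,-0.0023],"rotation":[0,0.23,0],"claw":1},
  {"linear":[-0.0004,0.032,-0.0023],"rotation":[0,0.23,0],"claw":1},
  {"linear":[-0.0004,0.042,-0.0023],"rotation":[0,0.23,0],"claw":1},
  {"linear":[-0.0004,0.047,-0.0023],"rotation":[0,0.23,0],"claw":1},
])

```text
t: 21.28
eef_pos: [0.4233, -0.3131, 0.066]
ee_rot: [-1.571, -0.001, -0.184]
force: [-0.5, -0.4, -1.3]
width: 0.0193
```

Run:
```python
from h import *
st();delta([.4229,-.3128,.062],-10.54)
```

```text
t 21.27 [ 0.4233 -0.3131  0.066 ] rpy [-90.0033  -0.0333 -10.543 ] F [-0.4773 -0.3877 -1.3064] M [-0.0204  0.027   0.0258] w 0.019278895135392562
lin [-0.0005  0.004   0.0002] rot [ 0.0033 -0.003   0.0333]
```

Request:
play_rows([
  {"linear":[-0.0005,0.0015,0.0002],"rotation":[0,0,0],"claw":1},
  {"linear":[-0.0005,0.003,0.0002],"rotation":[0,0,0],"claw":1},
  {"linear":[-0.0005,0.004,0.0002],"rotation":[0,0,0],"claw":1},
])

```text
t: 21.65
eef_pos: [0.4231, -0.3129, 0.0622]
ee_rot: [-1.571, -0.001, -0.184]
force: [-0.0, -0.2, -1.9]
width: 0.02
```

Run:
```python
from h import *
st()
```

```text
t 21.65 [ 0.4231 -0.3129  0.0622] rpy [-90.0079  -0.0641 -10.5394] F [-0.0163 -0.2382 -1.8677] M [-0.0411  0.0134 -0.0254] w 0.02004866071611183
```

Request:
play_rows([
  {"linear":[0,0.0005,0],"rotation":[0,0,0],"claw":1},
  {"linear":[0,0.0008,0],"rotation":[0,0,0],"claw":1},
])

```text
t: 21.9
eef_pos: [0.4231, -0.3129, 0.062]
ee_rot: [-1.571, -0.001, -0.184]
force: [-2.0, 3.0, 7.4]
width: 0.0198
```

Run:
```python
from h import *
st()
```

```text
t 21.9 [ 0.4231 -0.3129  0.062 ] rpy [-90.0154  -0.0808 -10.5329] F [-2.0466  2.9923  7.4473] M [ 1.0714  0.9113 -0.0383] w 0.019765157786320774
```

Seated (7 N upward). Open slowly, then fully.

Request:
play_rows([
  {"linear":[0,-0.0003,0],"rotation":[0,0,0],"claw":0.6},
  {"linear":[0,0,0],"rotation":[0,0,0],"claw":0.5},
  {"linear":[0,0,0],"rotation":[0,0,0],"claw":0.3},
  {"linear":[0,0,0],"rotation":[0,0,0],"claw":0.1},
  {"linear":[0,0,0],"rotation":[0,0,0],"claw":0},
], newtons=20)

```text
t: 22.52
eef_pos: [0.4231, -0.3129, 0.0619]
ee_rot: [-1.571, -0.001, -0.184]
force: [0.5, -0.4, -1.0]
width: 0.0643
```

Request:
play_rows([
  {"linear":[0,0,0],"rotation":[0,0,0],"claw":0},
  {"linear":[0,0,0],"rotation":[0,0,0],"claw":0},
  {"linear":[0,0,0],"rotation":[0,0,0],"claw":0},
  {"linear":[0,0,0],"rotation":[0,0,0],"claw":0},
])

```text
t: 23.02
eef_pos: [0.4231, -0.3129, 0.0619]
ee_rot: [-1.571, -0.001, -0.184]
force: [0.4, 0.3, 0.1]
width: 0.0874
```

Request:
play_rows([
  {"linear":[0,-0.005,0],"rotation":[0,0,0],"claw":0},
  {"linear":[0,-0.025,0],"rotation":[0,0,0],"claw":0},
  {"linear":[0,-0.055,0],"rotation":[0,0,0],"claw":0},
  {"linear":[0,-0.1,0],"rotation":[0,0,0],"claw":0},
  {"linear":[0,-0.15,0],"rotation":[0,0,0],"claw":0},
])

```text
t: 23.65
eef_pos: [0.4224, -0.3127, 0.2134]
ee_rot: [-1.571, -0.001, -0.184]
force: [1.0, -0.3, -0.6]
width: 0.0878
```

Run:
```python
from h import *
st();m,p,d,C=grab("wrist","w11")
```

```text
t 23.65 [ 0.4224 -0.3127  0.2134] rpy [-90.0114  -0.0308 -10.5276] F [ 1.0169 -0.2775 -0.6404] M [-0.0394 -0.2263  0.0041] w 0.08776240517546287
```

View pics/w11.png

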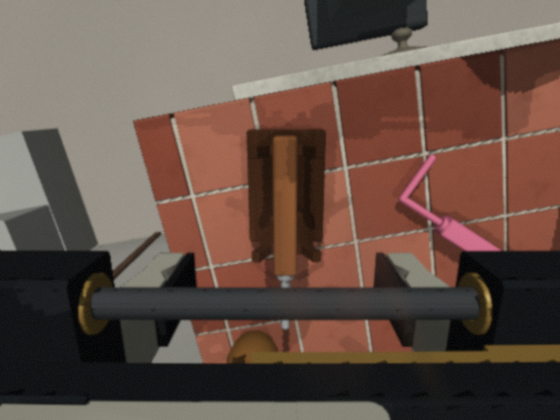

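Hook lies along the rest, centred (handle at (285,205)). Back off and make a final check.

Request:
play_rows([
  {"linear":[-0.02,-0.03,-0.03],"rotation":[0,0,0],"claw":0},
  {"linear":[-0.04,-0.06,-0.07],"rotation":[0,0,0],"claw":0},
  {"linear":[-0.06,-0.09,-0.12],"rotation":[0,0,0],"claw":0},
  {"linear":[-0.08,-0.1,-0.17],"rotation":[0,0,0],"claw":0},
  {"linear":[-0.08,-0.1,-0.18],"rotation":[0,0,0],"claw":0},
])

```text
t: 24.32
eef_pos: [0.3114, -0.4788, 0.3218]
ee_rot: [-1.576, -0.011, -0.186]
force: [-0.6, -0.1, -1.0]
width: 0.0876
```

Run:
```python
from h import *
st();caddy("f",(.595,.269,1.4))
a=np.hstack([cv2.imread("pics/fs.png")[130:350,140:430],cv2.imread("pics/ft.png")[100:320,100:440]]);cv2.imwrite("pics/fin.png",cv2.resize(a,None,fx=1.26,fy=1.26))
m,p,d,C=load("ft");P=C[((C>[.33,-.38,.085])&(C<[.52,-.27,.1])).all(-1)];print(len(P),P.mean(0))
```

```text
t 24.32 [ 0.3114 -0.4788  0.3218] rpy [-90.2847  -0.6542 -10.6416] F [-0.5758 -0.1133 -0.9682] M [ 0.0743 -0.0066  0.0341] w 0.08762917372859266
caddy fit [0.5922 0.2698 1.4436] 387 rms 0.0022500034477750076
caddy fit [0.597  0.2683 1.5283] 417 rms 0.0021026374276789475
404 [ 0.4298 -0.3111  0.0906]
```

View pics/fin.png

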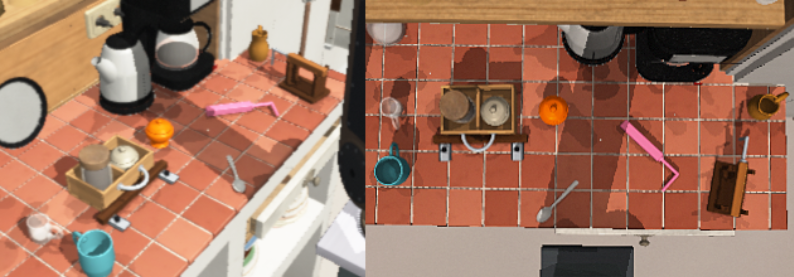

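Caddy is flat and centred on the stop, jar and bowl upright inside, hook back in the rest, and the bystanders look unmoved.

```bash
python3 -c "
from station import job
print(job.job_done())"
```

```text
the job is handed in; nothing more can be done
None
```

The job is done and handed in after about 24 s. I took the hook from its rest and dropped its tip into the bow. I then dragged the caddy to the stop bar, pressed it home, unhooked it and laid the hook back in the forks.

- **Pull force:** dragging took about 4–5 N. The pull read 9–12 N for about 1.5 s, of which about 1 s was a steady 10 N. The highest reading was 12.2 N along the pull, with about 4 N more acting downward on the tip. I saw no bump in the readings, but they came mainly at the end of each move, so a short spike could have gone unseen.
- **Caddy:** it sits at a yaw of about 1.5° against the bar's 1.4°, so it is flat. It is centred to about 1–1.5 mm. The two cameras disagree by about 4–5 mm on its x position, but by only 1.5 mm on y. It did not shift when I unhooked.
- **Contents and hook:** the jar and the bowl stand upright in their bays. The hook lies along the slot at the pose where I picked it up, to within about 1 mm.
- **Everything else:** the other objects look unmoved, judged by eye only, and the gripper is clear of everything.

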